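# Clamp a tube rack on the bench shaker

### The job

Load the tube rack with the T-handle onto the bench shaker: stand it upright on the platform between the fence and the open clamp bar, with its middle opposite the bar's plunger, setting it down without dropping it, and let go. Then swing the clamp bar shut by pushing its free end, so that the rack is pushed square against the fence and the bar's spring plunger is pressed about half-way in; never force the plunger to its end, and leave the bar holding the rack by itself. Leave everything else on the bench where it is.

Things in the scene. Friction and masses are not known exactly. Their poses are not given: they have to be found in the camera images.
- platform (a point): Centre of the top of the shaker's platform, an aluminium plate 330 x 280 mm, 100 mm above the bench (fixed). x runs along the platform away from the control face, y to its left, z up. On the y > 0 side an upright steel fence (260 mm long along x, 46 mm high) is the rack's stop; it is bolted in slots, its inner face anywhere from y = 64 to 100 mm: not measured, find it by feel.
- pivot_pin (a point): Axis of the upright fixed pin of the clamp bar, 34 mm above the platform, at x = 135, y = 0 mm in the platform's frame; axes as the platform's. Washers 34 mm wide, head 58 mm above the platform. A friction washer here lets the bar stay where it is left: it takes about 7 N at the thumb plate to swing it at all, and it can hold back about 14 N at the plunger.
- clamp_bar (a joint): Swing angle of the clamp bar about its pin, rad: 0 = parallel to the platform's x axis, reaching from the pin towards -x; positive = swung open to -y, away from the fence; range -0.2 to 0.95. Steel bar 12 mm thick, 20 mm high, its middle 34 mm above the platform. The plunger meets the rack at about 0.2 to -0.15, depending on the fence.
- plunger_mount (a point): Point on the bar's centre line at its spring plunger, 135 mm from the pin, 34 mm above the platform; x along the bar to the pin, y towards the fence. The plunger's rubber nose, 18 mm wide, stands out 26 mm along y; 5 mm stroke, 4 N per mm, no preload: 10 N half-way, 20 N at its end. Half-way in, the push at the thumb plate is thus about 5 N above the washer's drag (at the end 10 N above).
- thumb_plate (a point): The free end of the clamp bar: a flat steel plate folded up, 40 mm along the bar, 8 mm thick, its foot 24 mm and its top edge 86 mm above the platform. This point is in its middle, 60 mm above the platform, 275 mm from the pin; x along the bar (to the pin), y square to the plate, towards the fence: push on its -y face.
- rack_grip (a point): Centre of the T-handle's grip on the loose tube rack to load: grip 70 mm along x, 14 mm across y, 18 mm high, its centre 150 mm above the rack's foot. Coral plastic three-tier rack, 176 mm (x) by 60 mm (y) by 72 mm high, two rows of small tubes, cap tops 120 mm above its foot; about 0.4 kg, z up, either way round will do. Starts on the bench to the robot's left.
- low_rack: Bystander: low coral rack without a handle, 100 x 172 x 115 mm with large tubes; leave alone.
- single_tube: Bystander: large capped tube standing by itself, 34 mm wide, 113 mm high; leave alone.
- beaker: Bystander: glass beaker, 72 mm wide, 100 mm high; leave alone.
- spray_bottle: Bystander: spray bottle, 76 mm wide, 220 mm high; leave alone.
- dishes: Bystander: stack of four flat dishes, 90 mm wide, 57 mm high; leave alone.
- tip_box: Bystander: box of pipette tips, 122 x 86 x 91 mm; leave alone.
- marker: Bystander: black marker pen lying on the bench, 130 mm; leave alone.
- glove_box: Bystander: carton of gloves, 240 x 120 x 80 mm; leave alone.
There are look-alikes about, which are no part of the job. What is shaped like the part that bears rack_grip but green is not meant.

How it is judged (in metres and radians):
On the way, in this order (a step that is already met when the one before it is completed fails the run):
1. the tube rack stands upright on the platform between the fence and the clamp bar, let go (z of rack_grip in the frame of platform between 0.144 and 0.156 m and x of rack_grip in the frame of platform between -0.03 and 0.03 m and y of rack_grip in the frame of platform between -0.01 and 0.075 m and angle between rack_grip's own z axis and vertical below 0.06 rad and contact force between the fingers and tube_rack below 0.05 N), for 0.2 s.
2. the clamp bar's plunger presses the rack against the fence (contact force between clamp_bar and tube_rack above 5 N), for 0.2 s.
At the end, for the whole second after the job is handed in: The rack stands on the platform (within 6 mm of height, upright within 0.06 rad), square with the fence within 0.035 rad, its middle within 30 mm of the plunger along the platform, at rest, and the clamp bar by itself presses it against the fence with 5 to 15.5 N (plunger 1.3 to 3.9 mm in) (contact force between clamp_bar and tube_rack between 5 and 15.5 N and angle between the x axis of rack_grip and the x axis of platform, either way round below 0.035 rad and x of rack_grip in the frame of platform between -0.03 and 0.03 m and y of rack_grip in the frame of platform between 0.03 and 0.074 m and z of rack_grip in the frame of platform between 0.144 and 0.156 m and angle between rack_grip's own z axis and vertical below 0.06 rad and linear speed of tube_rack below 0.01 m/s and velocity of joint clamp_bar between -0.02 and 0.02 rad/s); the robot touches nothing.
It fails at once if the plunger was driven to its end (20 N or more on the rack) (contact force between clamp_bar and tube_rack above 20.5 N).
It fails at once if the rack was dropped (contact force between anything else and tube_rack below 0.05 N and linear speed of tube_rack above 0.5 m/s).
It fails at once if the rack was tipped (angle between rack_grip's own z axis and vertical above 0.4 rad).
It fails at once if a bystander was moved (distance of any of low_rack, single_tube, beaker, spray_bottle, dishes, tip_box, marker, glove_box from where it was at the start of the episode above 0.03 m).
It also fails if it takes over 72 s, if anything falls off the work surface, if the arm or the gripper's body presses on something with over 40 N, if the wrist force passes 120 N, or if a joint passes its speed limit or range.

### The arm

A 6-joint arm with a two-finger parallel gripper is mounted at the origin on the work surface. World frame = base frame: x ahead of the robot, y to its left, z up, the work surface at z = 0. Lengths are in mm, angles in rad, forces in N, time in s.
With the tool pointing down it reaches from about 275 to 725 mm from the base axis. Payload 5.6 kg.
Tool frame: the origin (TCP) lies at the very end of the fingers, on their centre line; the grasp point (between the pads) lies 19 mm behind it (grip_depth is the distance from the TCP to the grasp point, in mm); z points along the fingers, y is the direction in which the jaws open and shut (so a half turn about z gives the same grasp; the last joint's range is limited). The gripper opens to 85 mm and grips with 20 to 120 N. Pads are 22 mm wide; open, the fingers measure 114 mm over their backs; the gripper's body (76 mm by 85 mm) begins 54 mm behind the grasp point. The pads swing forward as they close: fully open they stand 13 mm farther back than shut.
Start: joints at [-1.045, 0.255, 0.108, 0, -1.424, -0.285], TCP at [131.184, -534.119, 231.283] pointing down, gripper open.
Joint ranges: [-2.95, 2.95], [-1.21, 1.97], [-1.09, 1.5], [-2.87, 1.71], [-2.94, -0.07], [-3.05, 3.05]. Speed limits (rad/s): [2.57, 2.57, 3.14, 3.14, 3.14, 3.14].

### API

Orientations are given as a rotation vector (axis times angle).
In Python, from station import read_state, get_image, job_done, cut_out, mark_of, grip_depth gives the robot as it stands.
- The arm moves only by the tool apply_moves, never from a script. Its arguments are lists of equal length, an entry for each row: "translation": the shift along the tool's x, y, z in units of 30 mm (1.0 is 30 mm), a list of three; "rot": the turn, a rotation vector about the tool's x, y, z in units of 5 degrees (1.0 is 5 degrees), a list of three. A call has 1 to 8 rows; each row is the pose to reach, as a shift and turn from the pose commanded when the call began, along the tool's axes at that moment; what a row does not reach only later rows make up. A row lasts 1/12 s, in which the tool goes at most 41.7 mm and 7.16 degrees, less where a joint would pass 70% of its speed; a pose out of reach is approached as far as the arm can. A call with a gripper value outside its range is refused whole. "claw" is the closure, from -1 (fully open) to 1 (shut), set as the call begins (left out, the last holds). The fingers move at their own pace and stop on an object; "force" is the grip in N (left out, the last holds). Time passes only in rows, so rows that repeat a pose let the fingers close. It gives the time, the measured TCP pose, the force and the opening at its end, in the units of the state.
- read_state(): the state, without advancing time (a new reading comes with each control period).
- get_image(name): name is "side" or "top"; returns a dict with "frame" (420x560x3 uint8, red, green, blue), "range_z" (420x560 float32, mm along the optical axis (not along the pixel's ray), 0 where there is no reading), "vfov" (degrees; the focal length in pixels is half the picture's height over the tangent of half this angle, whatever the lens; pixels are square), "cx", "cy" (the principal point, pixels), "xyz" and "attitude" of the camera in the world. Camera axes: x right, y down, z forward; pixel columns grow to the right and rows downward; lengths in mm; the calibration is good to about 2 mm. A picture is of the moment at which its call begins.
- job_done(): hands the job in, once; it reports no verdict.
Trained networks look in a picture, given as the dict that the camera call returned (one of the last four; its "shot" number tells which), for a name from the list of things; names that differ only in an ending like _2 or _b are one class to them, and where a whole thing is asked for, a point or a joint stands for the part that bears it (a point fixed in the world has none). Each returns a list of dicts, best first, with "score" (0 to 1); they miss things now and then, are a little off and sometimes report something else, mostly with a low value. They report only what shows in the picture. A call takes as long as a camera call. They do not tell look-alikes from the thing itself.
- cut_out(query, picture): "mask" (420x560 bool, what is visible of it) and "rect" ([left, top, right, bottom] in pixels, round what is visible of it).
- mark_of(query, picture): "pixel" ([column, row] in pixels: a listed point, or the origin of a listed thing).
The state is a dict: "clock": time; "qpos": joint angles; "joint_vel": joint speeds; "tau": joint torques, N m; "ee_pos": TCP position; "eef_rot": TCP orientation; "contact_force": force on the tool from outside, world axes, zero at the start; "ft_torque": the same for the moment, N m; "finger_gap": opening from 0.0 (shut) to 1.0 (fully open).
Only numpy, scipy, OpenCV 4.12 (cv2) and the standard library are available. Lean on these libraries where they do the work, as an engineer would, in place of code of your own. Each camera call takes 0.05 s, during which the arm holds its last target.

## Working session

There is one attempt and no reset: what is moved stays moved. The work goes in short steps, Python scripts to look and compute and a tool call to move; the robot and the scene stay as the last step left them, time stands still between calls to the robot, and variables do not carry over. Pictures are saved under pics/ and viewed, and the job is handed in when it is done.

Besides the shell and the picture viewer there is one more tool, called after ">>>" in YAML: its name, and indented under it one key for each argument. apply_moves: Moves the arm, as the interface text tells. Its arguments: {"type":"object","properties":{"translation":{"type":"array"},"rot":{"type":"array"},"claw":{"type":"number"},"force":{"type":"number"}},"required":["translation","rot"]}

```bash
mkdir -p pics; ls; cat > h.py <<'E'
import numpy as np, cv2
from scipy.spatial.transform import Rotation as R
from station import *
def save(n,img): cv2.imwrite('pics/'+n+'.png',cv2.cvtColor(img,cv2.COLOR_RGB2BGR))
def cam(p):
    f=p['frame'].shape[0]/2/np.tan(np.radians(p['vfov'])/2)
    a=np.array(p['attitude'],float)
    M=a if a.shape==(3,3) else R.from_rotvec(a).as_matrix()
    return f,M,np.array(p['xyz'],float)
def ray(p,u,v):
    f,M,o=cam(p); return o,M@np.array([(u-p['cx'])/f,(v-p['cy'])/f,1])
def at_depth(p,u,v,d=None):
    o,r=ray(p,u,v)
    if d is None: d=p['range_z'][int(round(v)),int(round(u))]
    return o+r*d
def at_z(p,u,v,z):
    o,r=ray(p,u,v); return o+r*(z-o[2])/r[2]
def cloud(p):
    f,M,o=cam(p); h,w=p['range_z'].shape
    U,V=np.meshgrid(np.arange(w),np.arange(h)); d=p['range_z']
    P=np.stack([(U-p['cx'])/f*d,(V-p['cy'])/f*d,d],-1)@M.T+o
    P[d<=0]=np.nan
    return P
def proj(p,X):
    f,M,o=cam(p); c=M.T@(np.array(X,float)-o); return c[0]/c[2]*f+p['cx'],c[1]/c[2]*f+p['cy']
def tri(p1,a,p2,b):
    o1,r1=ray(p1,*a);o2,r2=ray(p2,*b); A=np.stack([r1,-r2],1)
    t=np.linalg.lstsq(A,o2-o1,rcond=None)[0]; x=o1+r1*t[0];y=o2+r2*t[1]
    return (x+y)/2,np.linalg.norm(x-y)
E
python3 - <<'E'
from h import *
s=read_state(); print({k:np.round(v,3) for k,v in s.items()})
P={}
for n in('side','top'):
    p=get_image(n);P[n]=p; save(n+'0',p['frame']); print(n,p['vfov'],p['cx'],p['cy'],p['xyz'],p['attitude'],p['shot'])
for q in('platform','pivot_pin','plunger_mount','thumb_plate','rack_grip','clamp_bar'):
  for n in P: print(q,n,[(np.round(m['pixel'],1),round(m['score'],2)) for m in mark_of(q,P[n])])
import pickle; pickle.dump(P,open('p0.pkl','wb'))
E
```

```text
pics
{'clock': np.float64(0.0), 'qpos': array([-1.045,  0.256,  0.107, -0.   , -1.424, -0.285]), 'joint_vel': array([ 0.002, -0.001,  0.003, -0.   ,  0.   ,  0.001]), 'tau': array([ 0.0000e+00, -3.8663e+01,  2.3794e+01,  5.3650e+00, -6.0000e-03,
       -0.0000e+00]), 'ee_pos': array([ 131.121, -533.654,  230.391]), 'eef_rot': array([ 3.770e-01, -3.119e+00, -3.000e-03]), 'contact_force': array([-0.513, -0.29 , -0.071]), 'ft_torque': array([0.047, 0.021, 0.051]), 'finger_gap': np.float64(1.004)}
side 51.05362217676493 278.1177033334819 209.71294177755487 [-252.58648281  862.33397192 1014.08738882] [-0.90502465  2.39808738 -1.20965405] 1
top 44.65508988207742 278.07831395509055 200.17794981351204 [ 210.17241552  -45.78668094 1953.27617409] [-2.11213887  2.16192633 -0.15188607] 2
platform side [(array([280.4, 200.5]), 0.56)]
platform top [(array([303., 176.]), 0.66), (array([199.5, 148.8]), 0.22)]
pivot_pin side [(array([256. , 177.1]), 0.98), (array([133.9, 327.2]), 0.46)]
pivot_pin top [(array([306.5, 142. ]), 0.73)]
plunger_mount side [(array([290.7, 180.8]), 0.69)]
plunger_mount top [(array([319.8, 175.6]), 0.74), (array([424.3, 188.8]), 0.49), (array([197.3, 150.2]), 0.32), (array([306.1, 138.9]), 0.25), (array([386.4, 233.2]), 0.21)]
thumb_plate side [(array([328.9, 183.4]), 0.94)]
thumb_plate top [(array([334. , 208.8]), 0.64)]
rack_grip side [(array([220.7, 257.4]), 0.86), (array([251.7, 321.7]), 0.84)]
rack_grip top [(array([165.1, 269.7]), 0.7), (array([195.3, 204.8]), 0.64)]Traceback (most recent call last):
  File "<stdin>", line 7, in <module>
ValueError: it knows: beaker, dishes, glove_box, low_rack, marker, pivot_pin, platform, plunger_mount, rack_grip, single_tube, spray_bottle, thumb_plate, tip_box
```

View pics/side0.png

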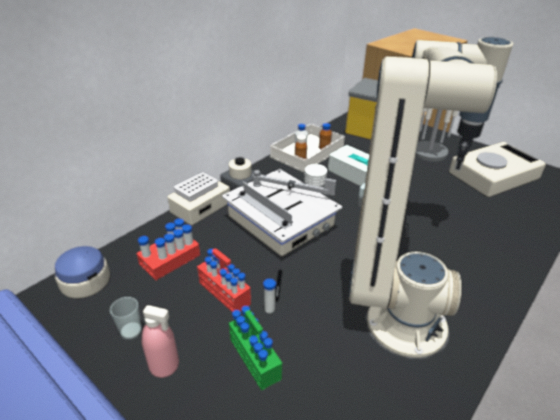

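View pics/top0.png

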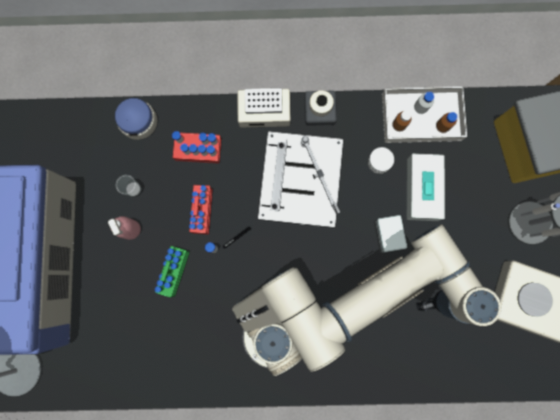

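Two T-handled racks are visible. One is red/coral, at top (195–200, 205) and side (221, 257); the other is green, at top (165–172, 270) and side (252, 322). The low red rack at top (198, 147) has no handle. The coral one with the handle fits the description, so I'll confirm it in an enlarged crop and measure.

```bash
python3 - <<'E'
from h import *
import pickle; P=pickle.load(open('p0.pkl','rb')); s,t=P['side'],P['top']
a=cv2.resize(s['frame'][220:320,170:310],None,fx=5.0,fy=5.0,interpolation=cv2.INTER_CUBIC)
save('crop_rack',a)
b=cv2.resize(t['frame'][115:240,150:370],None,fx=3.6,fy=3.6,interpolation=cv2.INTER_CUBIC); save('crop_top',b)
c=cv2.resize(s['frame'][150:260,210:350],None,fx=5.4,fy=5.4,interpolation=cv2.INTER_CUBIC); save('crop_plat',c)
for q,a,b in (('rack',(220.7,257.4),(195.3,204.8)),('platform',(280.4,200.5),(303,176)),('pin',(256,177.1),(306.5,142)),('plm',(290.7,180.8),(319.8,175.6)),('thumb',(328.9,183.4),(334,208.8))):
  x,e=tri(s,a,t,b); print(q,x.round(1),round(e,1))
E
```

```text
Traceback (most recent call last):
FileNotFoundError: [Errno 2] No such file or directory: 'p0.pkl'
```

```bash
python3 - <<'E'
from h import *
import pickle
P={n:get_image(n) for n in('side','top')}
pickle.dump(P,open('p0.pkl','wb')); s,t=P['side'],P['top']
a=cv2.resize(s['frame'][220:320,170:310],None,fx=5.0,fy=5.0,interpolation=cv2.INTER_CUBIC)
save('crop_rack',a)
b=cv2.resize(t['frame'][115:240,150:370],None,fx=3.6,fy=3.6,interpolation=cv2.INTER_CUBIC); save('crop_top',b)
c=cv2.resize(s['frame'][150:260,210:350],None,fx=5.4,fy=5.4,interpolation=cv2.INTER_CUBIC); save('crop_plat',c)
for q,a,b in (('rack',(220.7,257.4),(195.3,204.8)),('platform',(280.4,200.5),(303,176)),('pin',(256,177.1),(306.5,142)),('plm',(290.7,180.8),(319.8,175.6)),('thumb',(328.9,183.4),(334,208.8))):
  x,e=tri(s,a,t,b); print(q,x.round(1),round(e,1))
C=cloud(t)
for v in range(120,240,6): print(v,[int(z) if z==z else -1 for z in C[v,256:346:5,2]])
print(np.isnan(C[...,2]).mean(),np.isnan(cloud(s)[...,2]).mean())
E
```

```text
rack [476.6 265.  150.1] 3.6
platform [ 584.2 -124.    92.4] 1.7
pin [ 707.3 -135.5  133.1] 9.8
plm [ 576.6 -178.7  152.8] 9.2
thumb [ 448.6 -224.9  176.1] 0.6
120 [72, 71, 73, 74, 74, 67, 69, -6, 3, -5, 36, 45, 55, 43, 51, 52, 42, 0]
126 [16, 23, 19, 13, 13, 12, 2, -1, -7, 8, -12, 0, -4, -4, 0, -2, 5, -1]
132 [-15, -3, -3, 94, 0, 6, -2, 3, -2, 0, -2, 3, -7, -4, 0, 2, 0, 2]
138 [-5, 2, 0, 98, 99, 99, 96, 100, 97, 98, 164, 95, 94, 96, 90, -3, -2, 6]
144 [-1, -3, 2, 100, 106, 117, 151, 97, 100, 109, 133, 103, 106, 106, 93, 91, 103, 101]
150 [6, 0, -18, 93, 90, 101, 127, 99, 98, 98, 100, 136, 92, 99, 92, 100, 97, 88]
156 [1, -7, 105, 91, 99, 109, 95, 101, 97, 97, 96, -1, 103, 100, 102, 99, 100, 93]
162 [-8, -1, 101, 93, 108, 107, 97, 109, 92, 93, 102, 95, 152, 102, 102, 105, 95, 1]
168 [-1, -7, 106, 99, 110, 111, 94, 92, 99, 96, 101, 107, 148, 106, 101, 97, 97, -6]
174 [-4, -7, 95, 99, 102, 98, 100, 94, 94, 106, 101, 91, 143, 138, 99, 104, 93, -8]
180 [3, -2, 99, 102, 101, 99, 112, 107, 101, 99, 101, 98, 97, 149, 98, 94, 97, -2]
186 [-3, 10, 99, 98, 95, 153, 103, 103, 104, 103, 96, 99, 101, 97, 139, 96, 97, -6]
192 [-3, 0, 111, 93, 91, 144, 114, 109, 96, 99, 95, 101, 97, 105, 141, 99, 91, 2]
198 [0, 105, 102, 102, 108, 102, 104, 99, 103, 100, 100, 106, 104, 95, 99, 144, 100, 0]
204 [-8, 93, 93, 111, 111, 92, 94, 104, 101, 105, 94, 95, 96, 104, 98, 126, 181, -1]
210 [-8, 94, 105, 98, 105, 93, 89, 100, 108, 110, 95, 96, 95, 94, 102, 103, 174, -7]
216 [-1, 105, 96, 105, 92, 101, 94, 94, 91, 100, 101, 100, 99, 102, 96, 95, 0, 3]
222 [2, -1, 2, 4, -1, 1, 5, 97, 98, 96, 98, 99, 100, 94, 95, 95, -5, 4]
228 [-2, -9, -8, 0, 0, -6, 2, -10, 1, -6, -2, 1, -6, 2, 2, -2, 3, 12]
234 [-5, 0, 4, 4, 4, 6, -10, -5, 0, 1, -11, -4, 4, -8, 4, -3, -3, 1]
0.00413265306122449 0.00383078231292517
```

View pics/crop_rack.png

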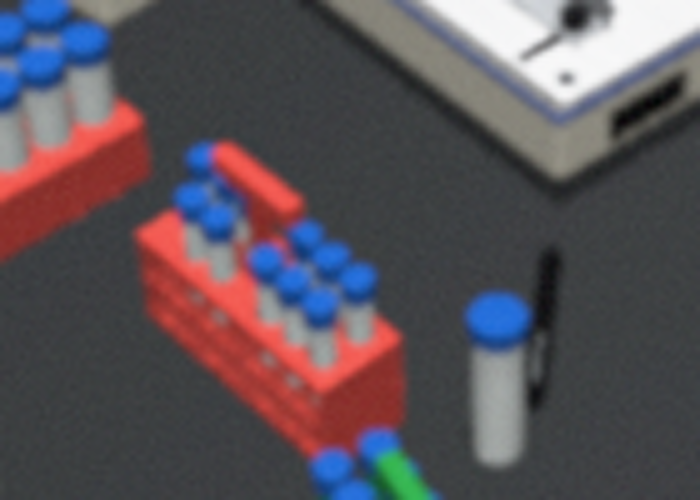

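View pics/crop_top.png

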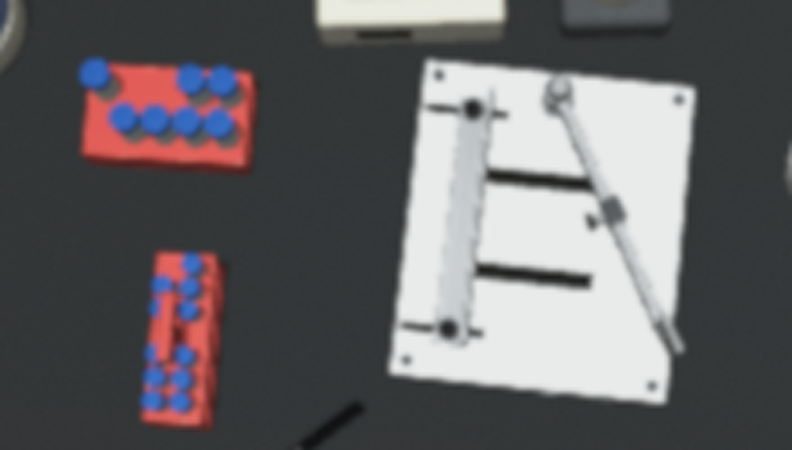

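View pics/crop_plat.png

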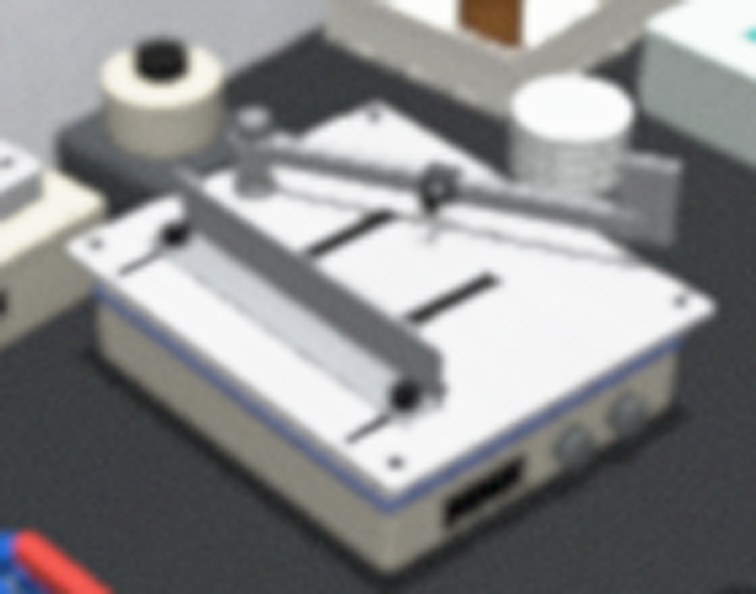

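```bash
python3 - <<'E'
from h import *
import pickle
P=pickle.load(open('p0.pkl','rb')); s,t=P['side'],P['top']
# platform
f=t['frame'].astype(int); C=cloud(t)
m=np.zeros(f.shape[:2],bool); m[128:232,252:350]=True
m&=(f.min(-1)>120)
m=cv2.morphologyEx(m.astype(np.uint8),cv2.MORPH_CLOSE,np.ones((5,5)))
n,l,st,_=cv2.connectedComponentsWithStats(m); k=1+st[1:,4].argmax(); m=(l==k)
cnt=max(cv2.findContours(m.astype(np.uint8),0,1)[0],key=len)[:,0]
W=np.array([at_z(t,u,v,100)[:2] for u,v in cnt],np.float32)
r=cv2.minAreaRect(W); print('plat',r)
# side
f2=s['frame'].astype(int); 
# rack: red pixels top, grip
def red(f): return (f[...,0]>130)&(f[...,1]<110)&(f[...,2]<110)
for p,n,(u0,u1,v0,v1) in((t,'top',(180,225,178,240)),(s,'side',(190,255,240,320))):
    q=p['frame'].astype(int); mm=np.zeros(q.shape[:2],bool); mm[v0:v1,u0:u1]=red(q)[v0:v1,u0:u1]
    CC=cloud(p); z=CC[...,2][mm]; g=mm&(CC[...,2]>138)
    v,u=np.where(g); print(n,mm.sum(),g.sum(),'mean px',u.mean(),v.mean(),'C',np.nanmedian(CC[g],0))
    if n=='top':
        X=np.array([at_z(p,a,b,159)[:2] for a,b in zip(u,v)],np.float32); print('grip rect',cv2.minAreaRect(X))
    for q in cut_out('rack_grip',get_image(n)): print(q['score'],q['rect'])
# bystanders
for q in('low_rack','single_tube','spray_bottle','beaker','marker','dishes','tip_box'):
    ps=get_image('top'); m=mark_of(q,ps)
    print(q,[(np.round(at_depth(t,*x['pixel']),0),round(x['score'],2)) for x in m[:2]])
E
```

```text
plat ((574.3212890625, -119.12474060058594), (293.2566223144531, 335.23388671875), 82.47080993652344)
top 452 78 mean px 196.02564102564102 205.32051282051282 C [477.31772535 262.30599772 156.25753685]
grip rect ((474.24951171875, 262.0836486816406), (14.80635929107666, 69.01815032958984), 83.41000366210938)
0.92 [153.9, 247.5, 191.8, 299.3]
0.68 [189.5, 185.9, 211.8, 233.5]
side 1289 129 mean px 221.48837209302326 256.62015503875966 C [467.27524391 266.94158035 159.27305879]
0.62 [197.1, 250.9, 249.6, 309.7]
0.61 [229.1, 307.4, 281.9, 388.8]
0.26 [141.7, 303.9, 179.0, 375.9]
low_rack [(array([698., 259., 106.]), 0.69)]
single_tube [(array([327., 205.,  23.]), 0.63)]
spray_bottle [(array([406., 503., 112.]), 0.61)]
beaker [(array([563., 502.,  91.]), 0.81)]
marker [(array([ 443., -232.,  134.]), 0.66), (array([364., 124.,   6.]), 0.51)]
dishes [(array([ 659., -404.,   52.]), 0.76)]
tip_box [(array([ 370., -423.,   96.]), 0.9), (array([408., 506., 121.]), 0.69)]
```

```bash
python3 - <<'E'
from h import *
import pickle
from scipy.optimize import least_squares
P=pickle.load(open('p0.pkl','rb')); s,t=P['side'],P['top']
f=t['frame'].astype(int)
m=np.zeros(f.shape[:2],bool); m[128:232,252:350]=True
m&=(f.min(-1)>120)
m=cv2.morphologyEx(m.astype(np.uint8),cv2.MORPH_CLOSE,np.ones((5,5)))
n,l,st,_=cv2.connectedComponentsWithStats(m); k=1+st[1:,4].argmax(); m=(l==k)
cnt=max(cv2.findContours(m.astype(np.uint8),0,1)[0],key=len)[:,0]
W=np.array([at_z(t,u,v,100)[:2] for u,v in cnt])
def res(x):
    c,sn=np.cos(x[2]),np.sin(x[2]); d=(W-x[:2])@np.array([[c,-sn],[sn,c]])
    q=np.abs(d)-[165-x[3],140-x[3]]
    return np.where(np.all(q<0,1),-q.max(1)*-1,np.linalg.norm(np.maximum(q,0),axis=1))
r=least_squares(res,[574,-119,-.13,2],loss='cauchy',f_scale=1.5); print(r.x,np.degrees(r.x[2]),np.median(np.abs(r.fun)))
x=r.x; c,sn=np.cos(x[2]),np.sin(x[2])
def w(px,py,z): return [x[0]+c*px-sn*py,x[1]+sn*px+c*py,100+z]
np.save('plat.npy',x[:3])
for p,n,(u0,v0,sc,hh,ww) in((t,'top',(245,120,6.5,90+25,110)),(s,'side',(215,160,5.5,100,135))):
    im=cv2.resize(p['frame'][v0:v0+hh,u0:u0+ww],None,fx=sc,fy=sc,interpolation=cv2.INTER_CUBIC)
    def dr(X,col):
        a=proj(p,X); cv2.circle(im,(int((a[0]-u0+.5)*sc),int((a[1]-v0+.5)*sc)),3,col,-1)
    for a in(-165,165):
        for b in(-140,140): dr(w(a,b,0),(255,0,0))
    dr(w(135,0,58),(0,255,0))
    for yy in(64,82,100):
        for xx in(-130,130): dr(w(xx,yy,46),(0,0,255))
    for th in (.2,.3,.4):
        dr(w(135-275*np.cos(th),-275*np.sin(th),86),(255,0,255))
    save('fit_'+n,im); print(im.shape)
E
```

```text
[ 5.75684549e+02 -1.14056272e+02 -1.31816308e-01  2.20187802e-01] -7.552518102930402 0.9757172745387095
(748, 715, 3)
(550, 742, 3)
```

View pics/fit_top.png

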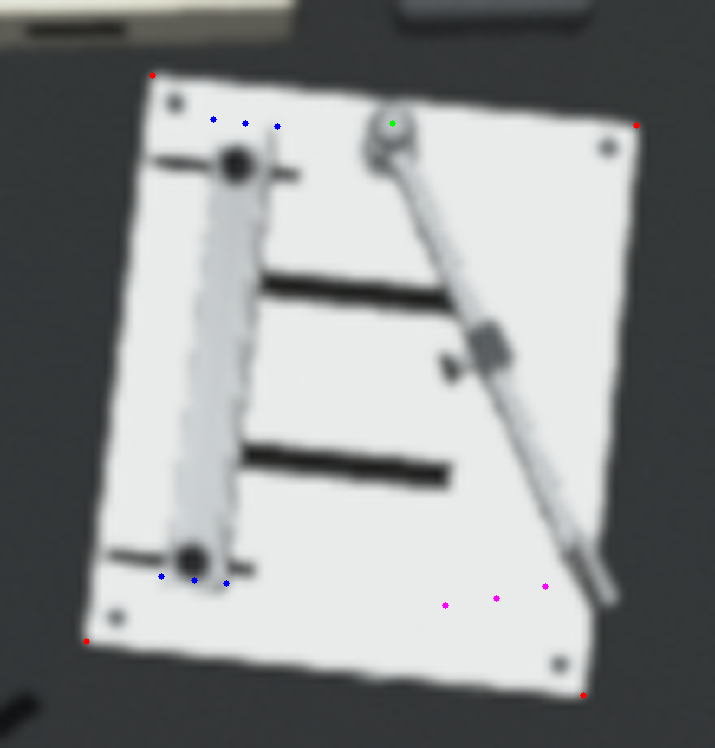

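View pics/fit_side.png

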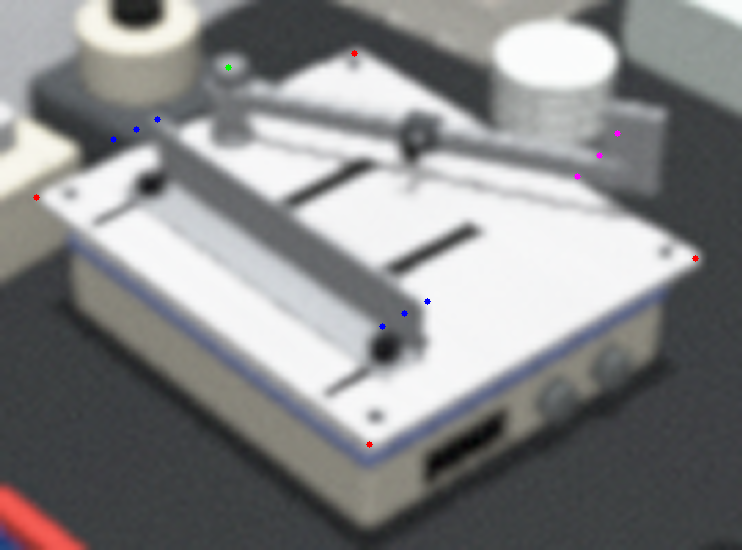

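Both marked fits look right. The platform corners sit on the image corners in both views, and the fence's inner face is near platform y ≈ 65 mm. The pin fits at the green dot and the bar is open about 0.53 rad. The crop confirms that the coral rack at top (196, 205) is the one with the T-handle.

Next I refine the fence and the grip, and plan the reach.

```bash
cat >> h.py <<'E'
X=np.load('plat.npy') if __import__('os').path.exists('plat.npy') else None
def w(px,py,z=0):
    c,sn=np.cos(X[2]),np.sin(X[2]); return np.array([X[0]+c*px-sn*py,X[1]+sn*px+c*py,100+z])
def toplat(p):
    c,sn=np.cos(X[2]),np.sin(X[2]); d=np.array(p[:2])-X[:2]; return np.array([c*d[0]+sn*d[1],-sn*d[0]+c*d[1],p[2]-100])
def plan(pos,ydir=None,st=None):
    """ydir: world yaw of tool y axis (mod pi)"""
    st=st or read_state(); M=R.from_rotvec(st['eef_rot']).as_matrix(); p=np.array(st['ee_pos'])
    t=M.T@(np.array(pos,float)-p)/30
    r=np.zeros(3)
    if ydir is not None:
        best=None
        for k in(0,np.pi):
            y=np.array([np.cos(ydir+k),np.sin(ydir+k),0]); z=np.array([0,0,-1.]); x=np.cross(y,z)
            rv=R.from_matrix(M.T@np.stack([x,y,z],1)).as_rotvec()
            if best is None or np.linalg.norm(rv)<np.linalg.norm(best): best=rv
        r=np.degrees(best)/5
    print('trans',t.round(3),'rot',r.round(2),'rows>=',np.ceil(max(np.linalg.norm(t)*30/41.7,np.linalg.norm(r)*5/7.16)))
E
python3 - <<'E'
from h import *
import pickle
P=pickle.load(open('p0.pkl','rb')); s,t=P['side'],P['top']
st=read_state(); print(st['clock'],st['ee_pos'],R.from_rotvec(st['eef_rot']).as_matrix().round(3))
# fence inner top edge profile in top image: intensity along platform y at z=146 for x rows
g=t['frame'].astype(np.float32).mean(-1)
for z in(46,0):
  prof=[]
  for yy in range(50,100,3):
    v=[]
    for xx in range(-120,125,4):
        if abs(xx)<60 or abs(abs(xx)-40)<1:
            u,vv=proj(t,w(xx,yy,z)); v.append(cv2.getRectSubPix(g,(1,1),(u,vv))[0,0])
    prof.append((yy,int(np.median(v))))
  print('z',z,prof)
g=s['frame'].astype(np.float32).mean(-1)
prof=[]
for yy in range(50,100,3):
    v=[cv2.getRectSubPix(g,(1,1),proj(s,w(xx,yy,46)))[0,0] for xx in (-100,-90,0,5,10,90,95)]
    prof.append((yy,[int(q) for q in v]))
print(prof)
# rack body yaw from low red + tubes: use red mask hull at top
plan([474,262,300],np.radians(90-7))
E
```

```text
1.6 [ 131.20383134 -534.11228914  231.28319059] [[-0.971 -0.238  0.   ]
 [-0.238  0.971  0.   ]
 [-0.     0.    -1.   ]]
z 46 [(50, 233), (53, 233), (56, 232), (59, 225), (62, 205), (65, 184), (68, 177), (71, 191), (74, 197), (77, 202), (80, 202), (83, 202), (86, 204), (89, 205), (92, 205), (95, 208), (98, 217)]
z 0 [(50, 233), (53, 233), (56, 233), (59, 229), (62, 212), (65, 188), (68, 177), (71, 185), (74, 194), (77, 201), (80, 203), (83, 203), (86, 203), (89, 205), (92, 206), (95, 207), (98, 212)]
[(50, [138, 108, 91, 114, 193, 170, 207]), (53, [137, 110, 86, 118, 193, 203, 231]), (56, [138, 113, 87, 127, 194, 230, 242]), (59, [141, 135, 105, 134, 198, 236, 241]), (62, [156, 153, 118, 147, 198, 229, 232]), (65, [153, 156, 126, 151, 184, 211, 211]), (68, [144, 149, 126, 142, 162, 175, 176]), (71, [125, 130, 118, 126, 134, 141, 141]), (74, [111, 113, 106, 113, 114, 116, 116]), (77, [106, 106, 104, 105, 105, 105, 106]), (80, [104, 105, 104, 102, 104, 103, 103]), (83, [105, 104, 106, 104, 105, 104, 105]), (86, [106, 103, 105, 104, 106, 105, 120]), (89, [105, 105, 105, 103, 106, 117, 148]), (92, [104, 105, 104, 106, 105, 139, 187]), (95, [109, 108, 111, 111, 110, 171, 216]), (98, [124, 120, 125, 124, 125, 189, 233])]
trans [-17.426  23.046  -2.29 ] rot [0.   0.   4.16] rows>= 21.0
```

>>> apply_moves:
  translation:
    - [-5.8,7.7,-2.3]
    - [-5.8,7.7,-2.3]
    - [-5.8,7.7,-2.3]
    - [-5.8,7.7,-2.3]
    - [-5.8,7.7,-2.3]
    - [-5.8,7.7,-2.3]
    - [-5.8,7.7,-2.3]
    - [-5.8,7.7,-2.3]
  rot:
    - [0,0,0]
    - [0,0,0]
    - [0,0,0]
    - [0,0,0]
    - [0,0,0]
    - [0,0,0]
    - [0,0,0]
    - [0,0,0]
  claw: -1

```text
clock: 2.27
ee_pos: [247.2, -264.6, 302.6]
eef_rot: [-0.386, 3.113, -0.003]
contact_force: [0.0, -0.7, 0.1]
finger_gap: 0.999
```

>>> apply_moves:
  translation:
    - [-5.8,7.7,0]
    - [-5.8,7.7,0]
    - [-5.8,7.7,0]
    - [-5.8,7.7,0]
    - [-5.8,7.7,0]
    - [-5.8,7.7,0]
    - [-5.8,7.7,0]
    - [-5.8,7.7,0]
  rot:
    - [0,0,0]
    - [0,0,0]
    - [0,0,0]
    - [0,0,0]
    - [0,0,0]
    - [0,0,0]
    - [0,0,0]
    - [0,0,0]

```text
clock: 2.93
ee_pos: [360.5, 2.4, 299.5]
eef_rot: [0.386, -3.117, -0.002]
contact_force: [1.2, -0.2, -0.3]
finger_gap: 1.0
```

```bash
python3 - <<'E'
from h import *
print(read_state()['clock'],read_state()['ee_pos']);plan([474,262,250],np.radians(90-7))
E
```

```text
2.9333 [360.51620032   2.35619371 299.48724961]
trans [-5.782  7.468  1.654] rot [ 0.01 -0.01  4.22] rows>= 7.0
```

>>> apply_moves:
  translation:
    - [-5.78,7.47,1.0]
    - [-5.78,7.47,1.0]
    - [-5.78,7.47,1.0]
    - [-5.78,7.47,1.0]
    - [-5.78,7.47,1.0]
    - [-5.78,7.47,1.0]
    - [-5.78,7.47,1.0]
    - [-5.78,7.47,1.0]
  rot:
    - [0,0,4.2]
    - [0,0,4.2]
    - [0,0,4.2]
    - [0,0,4.2]
    - [0,0,4.2]
    - [0,0,4.2]
    - [0,0,4.2]
    - [0,0,4.2]

```text
clock: 3.6
ee_pos: [475.1, 261.3, 265.9]
eef_rot: [-0.193, -3.131, 0.005]
contact_force: [-0.3, -0.9, -1.7]
finger_gap: 1.002
```

```bash
python3 - <<'E'
from h import *
plan([474,262,131],np.radians(90-7))
p=get_image('side');save('s1',cv2.resize(p['frame'][150:330,150:390],None,fx=3.3,fy=3.3)); 
E
```

```text
trans [0.019 0.036 4.496] rot [-0.04 -0.05 -0.01] rows>= 4.0
```

View pics/s1.png

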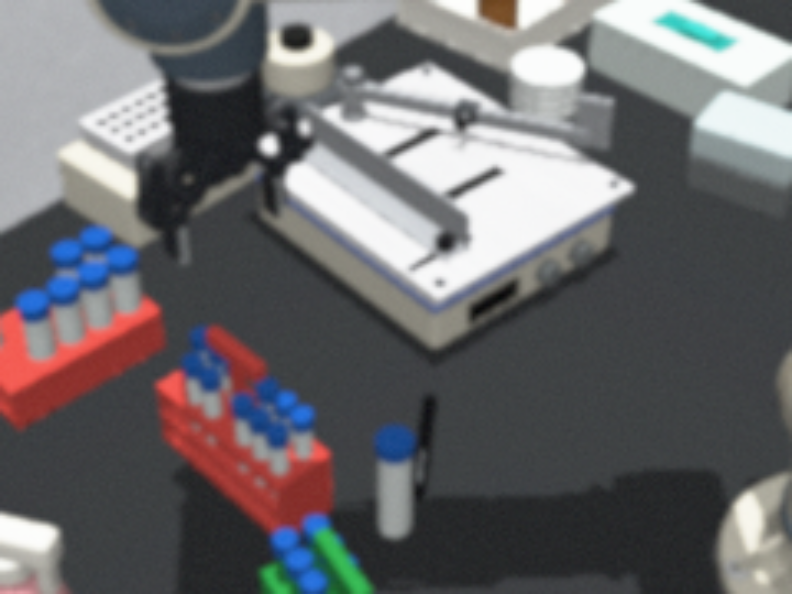

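>>> apply_moves:
  translation:
    - [0.02,0.03,1.1]
    - [0.02,0.03,2.2]
    - [0.02,0.03,3.2]
    - [0.02,0.03,3.8]
    - [0.02,0.03,4.2]
    - [0.02,0.03,4.4]
    - [0.02,0.03,4.4]
    - [0.02,0.03,4.4]
  rot:
    - [0,0,0]
    - [0,0,0]
    - [0,0,0]
    - [0,0,0]
    - [0,0,0]
    - [0,0,0]
    - [0,0,0]
    - [0,0,0]

```text
clock: 4.32
ee_pos: [473.9, 257.3, 139.2]
eef_rot: [0.198, 3.134, 0.001]
contact_force: [-0.0, -0.6, 0.9]
finger_gap: 1.004
```

>>> apply_moves:
  translation:
    - [0,0,0]
    - [0,0,0]
    - [0,0,0]
    - [0,0,0]
    - [0,0,0]
    - [0,0,0]
    - [0,0,0]
    - [0,0,0]
  rot:
    - [0,0,0]
    - [0,0,0]
    - [0,0,0]
    - [0,0,0]
    - [0,0,0]
    - [0,0,0]
    - [0,0,0]
    - [0,0,0]
  claw: 1
  force: 50

```text
clock: 4.98
ee_pos: [473.2, 257.5, 138.1]
eef_rot: [-0.197, -3.135, 0.0]
contact_force: [-0.1, 0.4, -1.0]
finger_gap: 0.152
```

>>> apply_moves:
  translation:
    - [0,0,0]
    - [0,0,0]
    - [0,0,0]
    - [0,0,0]
  rot:
    - [0,0,0]
    - [0,0,0]
    - [0,0,0]
    - [0,0,0]

```text
clock: 5.32
ee_pos: [473.3, 257.5, 138.1]
eef_rot: [-0.197, -3.135, 0.0]
contact_force: [-1.4, 1.5, -1.0]
finger_gap: 0.153
```

>>> apply_moves:
  translation:
    - [0,0,-0.3]
    - [0,0,-0.8]
    - [0,0,-1.5]
    - [0,0,-2.2]
    - [0,0,-2.9]
    - [0,0,-3.5]
    - [0,0,-4.0]
    - [0,0,-4.0]
  rot:
    - [0,0,0]
    - [0,0,0]
    - [0,0,0]
    - [0,0,0]
    - [0,0,0]
    - [0,0,0]
    - [0,0,0]
    - [0,0,0]

```text
clock: 5.98
ee_pos: [474.7, 257.7, 261.9]
eef_rot: [0.197, 3.131, 0.005]
contact_force: [1.1, -0.2, -2.8]
finger_gap: 0.15
```

```bash
python3 - <<'E'
from h import *
s=read_state();print(s['clock'],s['ee_pos'],s['contact_force'],s['finger_gap'])
p=get_image('side');save('s2',cv2.resize(p['frame'][150:330,150:390],None,fx=3.3,fy=3.3)); 
E
```

```text
5.9833 [474.70947785 257.74412505 261.92939889] [ 1.06437037 -0.19034479 -2.77895216] 0.1504530842739083
```

View pics/s2.png

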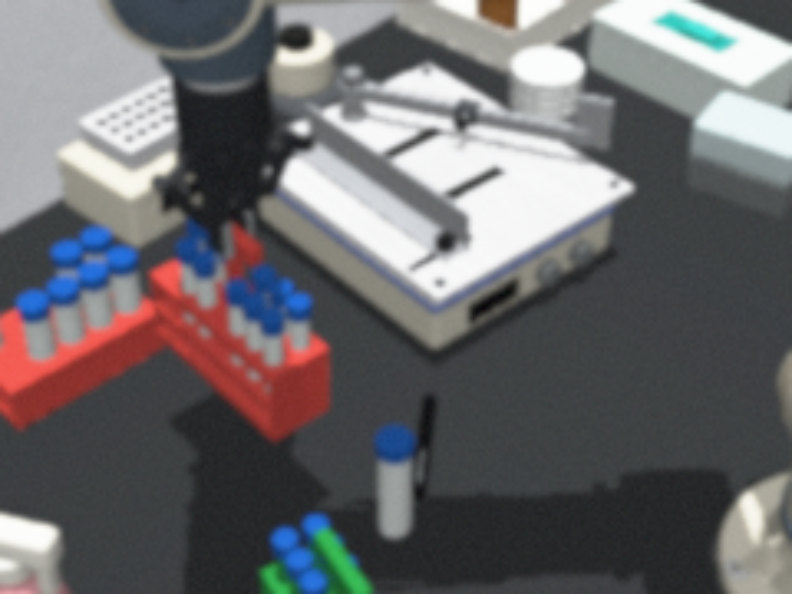

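```bash
python3 - <<'E'
from h import *
print(w(-2,20)); q=w(-2,20); plan([q[0],q[1],340],np.pi/2+X[2])
E
```

```text
[576.33059774 -93.96690639 100.        ]
trans [ -4.864 -11.196  -2.692] rot [0.02 0.02 0.07] rows>= 9.0
```

>>> apply_moves:
  translation:
    - [0,0,-0.8]
    - [0,0,-1.7]
    - [-0.3,-0.7,-2.4]
    - [-0.8,-1.7,-2.7]
    - [-1.2,-2.8,-2.7]
    - [-1.65,-3.8,-2.7]
    - [-2.1,-4.8,-2.7]
    - [-2.5,-5.7,-2.7]
  rot:
    - [0,0,0]
    - [0,0,0]
    - [0,0,0]
    - [0,0,0]
    - [0,0,0.1]
    - [0,0,0.1]
    - [0,0,0.1]
    - [0,0,0.1]

```text
clock: 6.7
ee_pos: [526.0, 76.6, 337.6]
eef_rot: [-0.211, -3.131, 0.002]
contact_force: [1.3, 0.7, -4.4]
finger_gap: 0.149
```

```bash
python3 - <<'E'
from h import *
s=read_state();print(s['ee_pos'],s['contact_force'],s['finger_gap']); q=w(-2,20); plan([q[0],q[1],340],np.pi/2+X[2])
E
```

```text
[526.01751559  76.553517   337.59789091] [ 1.34726894  0.73680802 -4.44256155] 0.14894269975789773
trans [-2.424 -5.408 -0.08 ] rot [-0.01 -0.03 -0.03] rows>= 5.0
```

>>> apply_moves:
  translation:
    - [-0.4,-0.9,0]
    - [-0.8,-1.8,0]
    - [-1.2,-2.7,0]
    - [-1.6,-3.6,0]
    - [-2.0,-4.5,0]
    - [-2.3,-5.1,0]
    - [-2.4,-5.4,0]
    - [-2.4,-5.4,0]
  rot:
    - [0,0,0]
    - [0,0,0]
    - [0,0,0]
    - [0,0,0]
    - [0,0,0]
    - [0,0,0]
    - [0,0,0]
    - [0,0,0]

```text
clock: 7.37
ee_pos: [575.8, -93.6, 337.0]
eef_rot: [-0.215, -3.13, 0.001]
contact_force: [-1.6, 0.6, -4.9]
finger_gap: 0.149
```

>>> apply_moves:
  translation:
    - [0,0,0]
    - [0,0,0]
    - [0,0,0]
  rot:
    - [0,0,0]
    - [0,0,0]
    - [0,0,0]

```text
clock: 7.62
ee_pos: [575.8, -90.8, 339.1]
eef_rot: [-0.209, -3.134, -0.0]
contact_force: [0.1, 0.4, -4.1]
finger_gap: 0.156
```

```bash
python3 - <<'E'
from h import *
s=read_state();print(s['ee_pos'],toplat(s['ee_pos']),s['contact_force'],s['finger_gap']); q=w(-2,20); plan([q[0],q[1],245],np.pi/2+X[2])
for n in('side','top'):
    p=get_image(n);save(n+'3',p['frame'][100:320,150:430] if n=='side' else p['frame'][80:280,180:440]); 
E
```

```text
[575.81277952 -90.77629557 339.09128761] [ -2.93268369  23.09487226 239.09128761] [ 0.1367826   0.41237048 -4.12340281] 0.15638701771983146
trans [-0.033 -0.104  3.136] rot [ 0.   -0.01 -0.02] rows>= 3.0
```

View pics/side3.png

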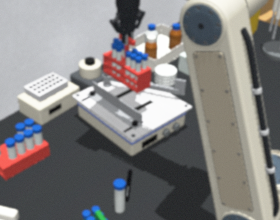

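View pics/top3.png

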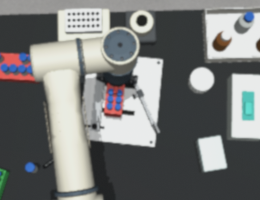

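>>> apply_moves:
  translation:
    - [0,-0.05,0.5]
    - [0,-0.05,1.1]
    - [0,-0.05,1.7]
    - [0,-0.05,2.2]
    - [0,-0.05,2.6]
    - [0,-0.05,2.9]
    - [0,-0.05,3.0]
    - [0,-0.05,3.0]
  rot:
    - [0,0,0]
    - [0,0,0]
    - [0,0,0]
    - [0,0,0]
    - [0,0,0]
    - [0,0,0]
    - [0,0,0]
    - [0,0,0]

```text
clock: 8.38
ee_pos: [575.5, -92.9, 248.8]
eef_rot: [-0.21, -3.133, 0.0]
contact_force: [0.2, 0.4, -3.3]
finger_gap: 0.155
```

>>> apply_moves:
  translation:
    - [0,0,0.05]
    - [0,0,0.1]
    - [0,0,0.15]
    - [0,0,0.2]
    - [0,0,0.25]
    - [0,0,0.25]
    - [0,0,0.25]
  rot:
    - [0,0,0]
    - [0,0,0]
    - [0,0,0]
    - [0,0,0]
    - [0,0,0]
    - [0,0,0]
    - [0,0,0]

```text
clock: 8.97
ee_pos: [575.8, -93.2, 241.7]
eef_rot: [-0.211, -3.134, -0.0]
contact_force: [0.4, -0.3, -3.3]
finger_gap: 0.151
```

>>> apply_moves:
  translation:
    - [0,0,0.03]
    - [0,0,0.06]
    - [0,0,0.08]
    - [0,0,0.08]
    - [0,0,0.08]
  rot:
    - [0,0,0]
    - [0,0,0]
    - [0,0,0]
    - [0,0,0]
    - [0,0,0]

```text
clock: 9.38
ee_pos: [575.8, -93.2, 239.4]
eef_rot: [-0.211, -3.134, 0.0]
contact_force: [0.6, -0.3, -4.1]
finger_gap: 0.154
```

>>> apply_moves:
  translation:
    - [0,0,0.02]
    - [0,0,0.04]
    - [0,0,0.04]
    - [0,0,0.04]
  rot:
    - [0,0,0]
    - [0,0,0]
    - [0,0,0]
    - [0,0,0]

```text
clock: 9.72
ee_pos: [575.9, -93.2, 238.2]
eef_rot: [0.211, 3.134, -0.0]
contact_force: [-0.6, 0.1, -3.7]
finger_gap: 0.153
```

>>> apply_moves:
  translation:
    - [0,0,0.02]
    - [0,0,0.03]
    - [0,0,0.03]
  rot:
    - [0,0,0]
    - [0,0,0]
    - [0,0,0]

```text
clock: 9.97
ee_pos: [576.2, -93.3, 238.1]
eef_rot: [0.211, 3.133, -0.0]
contact_force: [-0.5, 1.1, 1.3]
finger_gap: 0.155
```

>>> apply_moves:
  translation:
    - [0,0,0.02]
    - [0,0,0.03]
    - [0,0,0.03]
  rot:
    - [0,0,0]
    - [0,0,0]
    - [0,0,0]

```text
clock: 10.22
ee_pos: [576.2, -93.3, 238.1]
eef_rot: [0.21, 3.132, -0.0]
contact_force: [-1.0, 3.0, 5.3]
finger_gap: 0.146
```

>>> apply_moves:
  translation:
    - [0,0,-0.04]
    - [0,0,-0.04]
    - [0,0,-0.04]
    - [0,0,-0.04]
    - [0,0,-0.04]
    - [0,0,-0.04]
    - [0,0,-0.04]
    - [0,0,-0.04]
  rot:
    - [0,0,0]
    - [0,0,0]
    - [0,0,0]
    - [0,0,0]
    - [0,0,0]
    - [0,0,0]
    - [0,0,0]
    - [0,0,0]
  claw: -1

```text
clock: 10.88
ee_pos: [575.8, -93.3, 237.5]
eef_rot: [-0.211, -3.134, 0.0]
contact_force: [0.2, 1.0, 0.2]
finger_gap: 1.0
```

>>> apply_moves:
  translation:
    - [0,0,-0.5]
    - [0,0,-1.2]
    - [0,0,-2]
    - [0,0,-2.8]
    - [0,0,-3.2]
    - [0,0,-3.2]
    - [0,0,-3.2]
  rot:
    - [0,0,0]
    - [0,0,0]
    - [0,0,0]
    - [0,0,0]
    - [0,0,0]
    - [0,0,0]
    - [0,0,0]

```text
clock: 11.47
ee_pos: [576.1, -93.1, 334.0]
eef_rot: [0.211, 3.133, 0.001]
contact_force: [-0.8, -0.2, -0.5]
finger_gap: 1.001
```

```bash
python3 - <<'E'
from h import *
for n,(u0,v0,ww,hh,sc) in(('side',(215,130,140,130,4.5)),('top',(245,110,110,125,4.5))):
    p=get_image(n)
    im=cv2.resize(p['frame'][v0:v0+hh,u0:u0+ww],None,fx=sc,fy=sc,interpolation=cv2.INTER_CUBIC)
    for th in (.5,.53,.56):
        a=proj(p,w(135-275*np.cos(th),-275*np.sin(th),86)); cv2.circle(im,(int((a[0]-u0+.5)*sc),int((a[1]-v0+.5)*sc)),2,(255,0,255),-1)
    save(n+'4',im)
    for q in('rack_grip','thumb_plate'): print(n,q,[(m['pixel'],round(m['score'],2)) for m in mark_of(q,p)])
E
```

```text
side rack_grip [([275.7, 165.3], 0.98), ([254.7, 323.9], 0.84)]
side thumb_plate [([329.1, 184.8], 0.74)]
top rack_grip [([162.6, 270.4], 0.66), ([295.5, 168.7], 0.63), ([213.8, 246.3], 0.32), ([198.9, 148.3], 0.29)]
top thumb_plate [([333.0, 208.3], 0.75)]
```

View pics/side4.png

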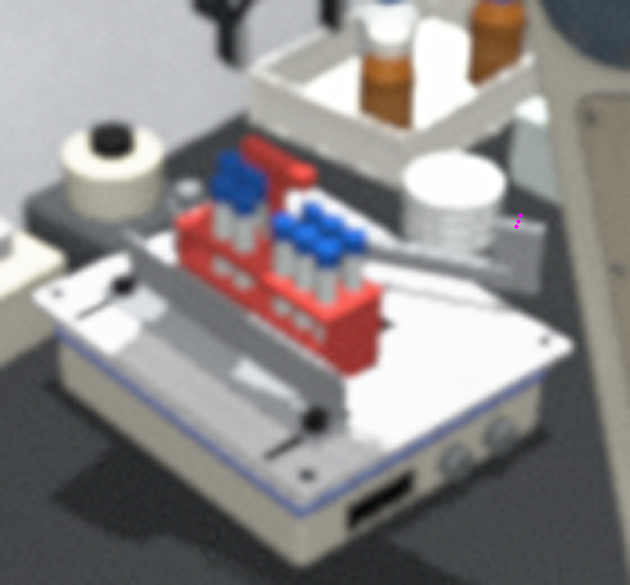

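View pics/top4.png

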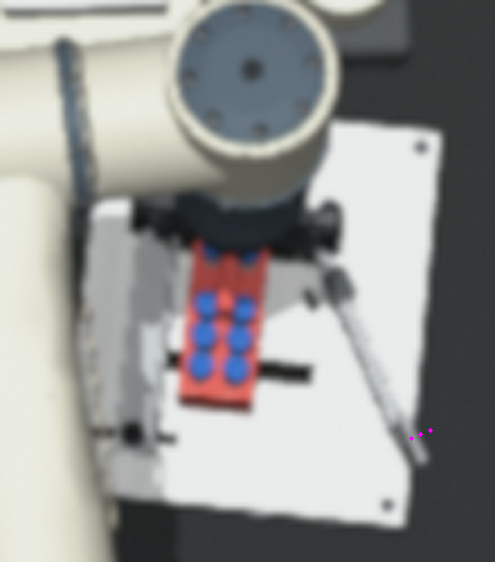

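```bash
cat >> h.py <<'E'
def tp(th,off,along=0):
    """TCP xy (world) at offset off on -y side of plate centre line, bar angle th; returns pos, yaw of plate normal"""
    c,s=np.cos(th),np.sin(th); px=135-(275-along)*c; py=-(275-along)*s
    return w(px+off*s,py-off*c), X[2]+th+np.pi/2
E
python3 - <<'E'
from h import *
s=read_state(); print(s['qpos'].round(2), s['clock'])
q,y=tp(.5,50); print(q,np.degrees(y))
plan([q[0],q[1],300],y+np.pi/2)   # tool x along normal
plan([q[0],q[1],300],y)
E
```

```text
[ 0.11  0.32  0.46 -0.   -1.71 -1.81] 11.7667
[ 470.93925131 -277.42751248  100.        ] 111.09537165361075
trans [ 2.632 -6.552  1.098] rot [-1.000e-02 -1.000e-02  1.224e+01] rows>= 9.0
trans [ 2.632 -6.552  1.098] rot [ 0.   -0.02 -5.76] rows>= 6.0
```

>>> apply_moves:
  translation:
    - [0.3,-0.8,0]
    - [0.7,-1.7,0]
    - [1.0,-2.6,0]
    - [1.4,-3.5,0]
    - [1.8,-4.4,0]
    - [2.1,-5.3,0]
    - [2.4,-6.1,0]
    - [2.63,-6.55,0]
  rot:
    - [0,0,-1.2]
    - [0,0,-2.4]
    - [0,0,-3.6]
    - [0,0,-4.8]
    - [0,0,-6]
    - [0,0,-7.2]
    - [0,0,-8.4]
    - [0,0,-9.6]
  claw: 1
  force: 30

```text
clock: 12.43
ee_pos: [469.9, -279.4, 333.3]
eef_rot: [1.087, -2.947, -0.0]
contact_force: [0.2, 0.5, 0.3]
finger_gap: -0.002
```

>>> apply_moves:
  translation:
    - [0,0,0]
    - [0,0,0]
    - [0,0,0]
    - [0,0,0]
    - [0,0,0]
    - [0,0,0]
    - [0,0,0]
    - [0,0,0]
  rot:
    - [0,0,-1.2]
    - [0,0,-2.4]
    - [0,0,-3.6]
    - [0,0,-4.8]
    - [0,0,-6]
    - [0,0,-7.2]
    - [0,0,-8.4]
    - [0,0,-9.6]

```text
clock: 13.1
ee_pos: [471.2, -277.4, 333.2]
eef_rot: [2.194, -2.248, -0.001]
contact_force: [-0.7, -0.4, 0.2]
finger_gap: -0.003
```

>>> apply_moves:
  translation:
    - [0,0,0]
    - [0,0,0]
    - [0,0,0]
    - [0,0,0]
    - [0,0,0]
    - [0,0,0]
    - [0,0,0]
  rot:
    - [0,0,-1.2]
    - [0,0,-2.4]
    - [0,0,-3.6]
    - [0,0,-4.6]
    - [0,0,-4.6]
    - [0,0,-4.6]
    - [0,0,-4.6]

```text
clock: 13.68
ee_pos: [471.2, -277.4, 333.4]
eef_rot: [2.591, -1.776, -0.001]
contact_force: [0.5, -0.5, 0.1]
finger_gap: 0.005
```

```bash
python3 - <<'E'
from h import *
s=read_state(); print(s['qpos'].round(2), s['clock'],s['ee_pos'],s['contact_force'],s['finger_gap'])
q,y=tp(.5,50); print(q)
plan([q[0],q[1],150],y+np.pi/2)
P=get_image('top'); save('top5',cv2.resize(P['frame'][120:260,240:400],None,fx=4.5,fy=4.5))
P=get_image('side'); save('side5',cv2.resize(P['frame'][120:260,240:400],None,fx=4.5,fy=4.5))
E
```

```text
[-0.25  0.24  0.35 -0.   -1.68  0.61] 13.6833 [ 471.24561038 -277.35153067  333.40498335] [ 0.53628211 -0.50666943  0.10842348] 0.004976728006536704
[ 470.93925131 -277.42751248  100.        ]
trans [0.    0.009 6.114] rot [0.   0.   0.01] rows>= 5.0
```

View pics/top5.png

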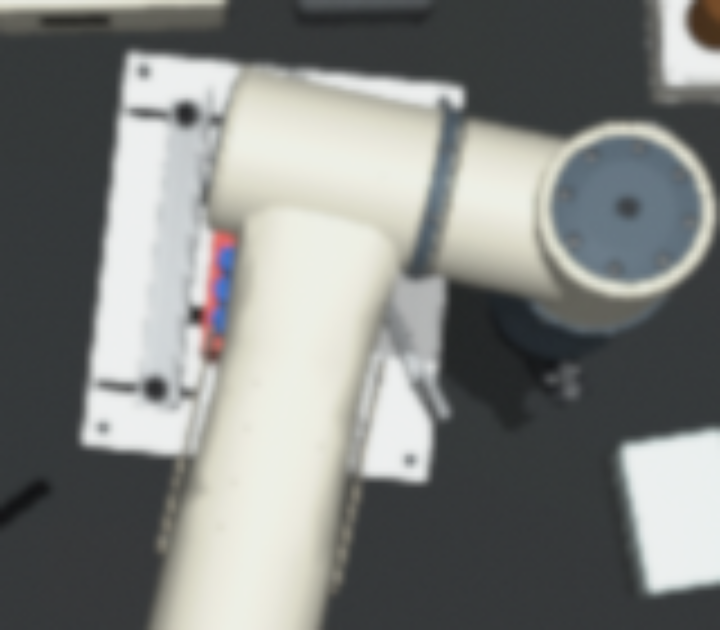

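View pics/side5.png

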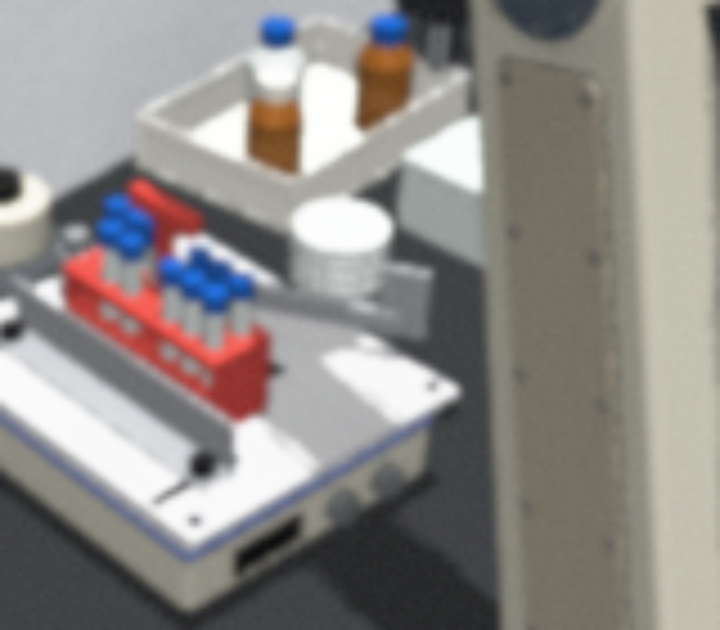

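```bash
python3 - <<'E'
from h import *
P=get_image('top'); C=cloud(P)
for u,v in((379,166),(360,163),(346,164),(325,160),(305,150),(300,175),(290,220)):
    print(u,v,np.nanmedian(C[v-2:v+3,u-2:u+3].reshape(-1,3),0).round(0))
E
```

```text
379 166 [ 471. -278.  757.]
360 163 [ 481. -234.  751.]
346 164 [ 481. -201.  739.]
325 160 [ 492. -151.  741.]
305 150 [ 518. -103.  742.]
300 175 [460. -90. 727.]
290 220 [350. -63. 722.]
```

>>> apply_moves:
  translation:
    - [0,0,1]
    - [0,0,2]
    - [0,0,3]
    - [0,0,4]
    - [0,0,5]
    - [0,0,5.7]
    - [0,0,6.0]
    - [0,0,6.0]
  rot:
    - [0,0,0]
    - [0,0,0]
    - [0,0,0]
    - [0,0,0]
    - [0,0,0]
    - [0,0,0]
    - [0,0,0]
    - [0,0,0]

```text
clock: 14.5
ee_pos: [470.1, -276.9, 151.5]
eef_rot: [2.592, -1.773, -0.007]
contact_force: [-0.1, 1.4, 0.4]
finger_gap: 0.002
```

```bash
python3 - <<'E'
from h import *
s=read_state(); print(s['clock'],s['ee_pos'],s['contact_force'])
M=R.from_rotvec(s['eef_rot']).as_matrix(); print('tool x in platform',toplat(M[:,0]+np.r_[X[:2],100]))
q,y=tp(.5,15); plan([q[0],q[1],s['ee_pos'][2]])
P=get_image('side'); save('side6',cv2.resize(P['frame'][120:260,240:400],None,fx=4.5,fy=4.5))
E
```

```text
14.5 [ 470.10926307 -276.93118386  151.53347456] [-0.09474155  1.41346211  0.42997672]
tool x in platform [ 0.48188976 -0.87622714 -0.00287364]
trans [-1.141 -0.023  0.003] rot [0. 0. 0.] rows>= 1.0
```

View pics/side6.png

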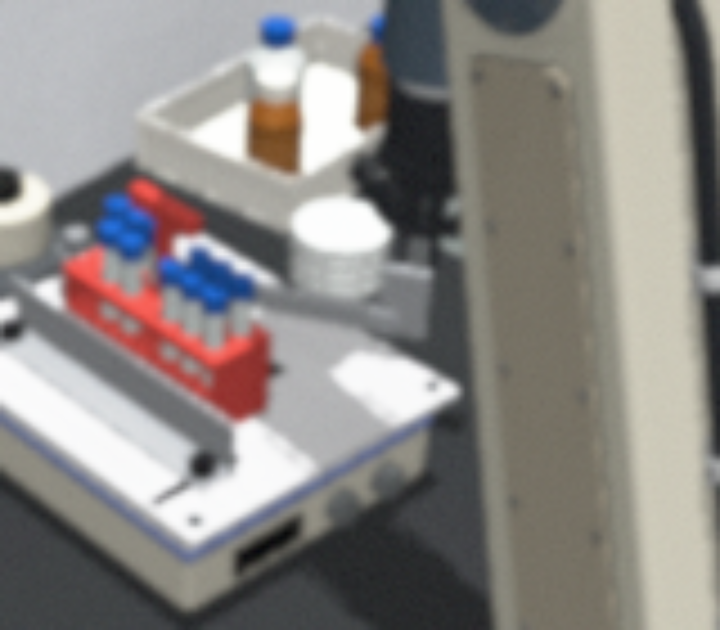

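>>> apply_moves:
  translation:
    - [-0.3,0,0]
    - [-0.6,0,0]
    - [-0.8,0,0]
    - [-0.9,0,0]
    - [-0.9,0,0]
  rot:
    - [0,0,0]
    - [0,0,0]
    - [0,0,0]
    - [0,0,0]
    - [0,0,0]

```text
clock: 14.97
ee_pos: [461.6, -251.5, 154.5]
eef_rot: [-2.594, 1.771, -0.002]
contact_force: [1.8, -0.8, -1.1]
finger_gap: -0.003
```

>>> apply_moves:
  translation:
    - [-0.1,0,0]
    - [-0.2,0,0]
    - [-0.3,0,0]
    - [-0.4,0,0]
  rot:
    - [0,0,0]
    - [0,0,0]
    - [0,0,0]
    - [0,0,0]

```text
clock: 15.3
ee_pos: [457.6, -242.2, 153.8]
eef_rot: [2.592, -1.772, 0.004]
contact_force: [2.3, -7.8, -4.1]
finger_gap: 0.001
```

```bash
cat >> h.py <<'E'
def theta(off=15,st=None):
    st=st or read_state(); d=toplat(st['ee_pos'])[:2]-[135,0]  # perpendicular dist to bar line = off on -y side
    L=np.hypot(*d); phi=np.arctan2(-d[1],-d[0]); th=phi-np.arcsin(off/L); return th,np.sqrt(L*L-off*off)
E
python3 - <<'E'
from h import *
s=read_state();M=R.from_rotvec(s['eef_rot']).as_matrix(); print(theta(),'F tool',M.T@s['contact_force'])
th,al=theta()
for a in(.45,.4,.35,.3):
    q,y=tp(a,15); plan([q[0],q[1],s['ee_pos'][2]],y+np.pi/2)
E
```

```text
(np.float64(0.4904138488567975), np.float64(274.6298360386488)) F tool [8.06975495 0.65742605 4.16221073]
trans [-0.371  0.02  -0.001] rot [-0.   -0.03  0.61] rows>= 1.0
trans [-0.83   0.009 -0.002] rot [-0.   -0.03  1.18] rows>= 1.0
trans [-1.288 -0.025 -0.004] rot [-0.   -0.03  1.76] rows>= 2.0
trans [-1.743 -0.081 -0.005] rot [-0.   -0.03  2.33] rows>= 2.0
```

>>> apply_moves:
  translation:
    - [-0.2,0,0]
    - [-0.4,0,0]
    - [-0.6,0,0]
    - [-0.83,0,0]
    - [-1.05,-0.01,0]
    - [-1.28,-0.03,0]
    - [-1.4,-0.04,0]
    - [-1.4,-0.04,0]
  rot:
    - [0,0,0.3]
    - [0,0,0.6]
    - [0,0,0.9]
    - [0,0,1.2]
    - [0,0,1.5]
    - [0,0,1.76]
    - [0,0,1.9]
    - [0,0,1.9]

```text
clock: 15.97
ee_pos: [443.3, -201.9, 153.7]
eef_rot: [2.437, -1.981, 0.003]
contact_force: [2.0, -4.0, -1.8]
finger_gap: 0.002
```

```bash
python3 - <<'E'
from h import *
s=read_state();M=R.from_rotvec(s['eef_rot']).as_matrix(); print(s['clock'],s['ee_pos'],theta(),'F tool',M.T@s['contact_force'])
for a in(.3,.28,.26,.2,.16,.14):
    q,y=tp(a,15); plan([q[0],q[1],s['ee_pos'][2]],y+np.pi/2)
E
```

```text
15.9667 [ 443.33588999 -201.87493557  153.7462006 ] (np.float64(0.33471573807466426), np.float64(274.8380690760092)) F tool [ 4.33572028 -1.16694325  1.83680289]
trans [-0.319  0.016 -0.001] rot [-0.01 -0.02  0.43] rows>= 1.0
trans [-0.502  0.018 -0.001] rot [-0.01 -0.02  0.66] rows>= 1.0
trans [-0.686  0.015 -0.001] rot [-0.01 -0.02  0.89] rows>= 1.0
trans [-1.236 -0.014 -0.002] rot [-0.01 -0.02  1.58] rows>= 2.0
trans [-1.601 -0.052 -0.003] rot [-0.01 -0.02  2.03] rows>= 2.0
trans [-1.783 -0.076 -0.003] rot [-0.01 -0.02  2.26] rows>= 2.0
```

>>> apply_moves:
  translation:
    - [-0.1,0,0]
    - [-0.2,0,0]
    - [-0.3,0,0]
    - [-0.4,0,0]
  rot:
    - [0,0,0.14]
    - [0,0,0.28]
    - [0,0,0.42]
    - [0,0,0.56]

```text
clock: 16.3
ee_pos: [440.6, -191.0, 153.7]
eef_rot: [2.387, -2.04, 0.002]
contact_force: [1.2, -6.6, -2.1]
finger_gap: 0.0
```

>>> apply_moves:
  translation:
    - [-0.1,0,0]
    - [-0.2,0,0]
    - [-0.3,0,0]
    - [-0.4,0,0]
  rot:
    - [0,0,0.14]
    - [0,0,0.28]
    - [0,0,0.42]
    - [0,0,0.56]

```text
clock: 16.63
ee_pos: [438.2, -179.3, 153.7]
eef_rot: [2.336, -2.097, 0.001]
contact_force: [0.6, -8.1, -1.1]
finger_gap: -0.001
```

>>> apply_moves:
  translation:
    - [-0.1,0,0]
    - [-0.2,0,0]
    - [-0.3,0,0]
  rot:
    - [0,0,0.14]
    - [0,0,0.28]
    - [0,0,0.42]

```text
clock: 16.88
ee_pos: [436.7, -170.6, 153.7]
eef_rot: [2.296, -2.139, 0.001]
contact_force: [-1.7, -7.9, -0.4]
finger_gap: -0.001
```

```bash
python3 - <<'E'
from h import *
s=read_state();M=R.from_rotvec(s['eef_rot']).as_matrix(); print(s['clock'],s['ee_pos'],theta(),'F tool',M.T@s['contact_force'])
for a in(.2,.16,.14):
    q,y=tp(a,15); plan([q[0],q[1],s['ee_pos'][2]],y+np.pi/2)
P=get_image('side'); save('side7',cv2.resize(P['frame'][120:260,220:380],None,fx=4.5,fy=4.5))
E
```

```text
16.8833 [ 436.74128723 -170.56545762  153.73530164] (np.float64(0.21851682058277883), np.float64(275.1043184386386)) F tool [7.8031719  2.309096   0.44828499]
trans [-0.17   0.007 -0.   ] rot [ 0.03 -0.03  0.03] rows>= 1.0
trans [-0.537  0.018 -0.002] rot [ 0.03 -0.03  0.49] rows>= 1.0
trans [-0.72   0.019 -0.002] rot [ 0.03 -0.03  0.72] rows>= 1.0
```

View pics/side7.png

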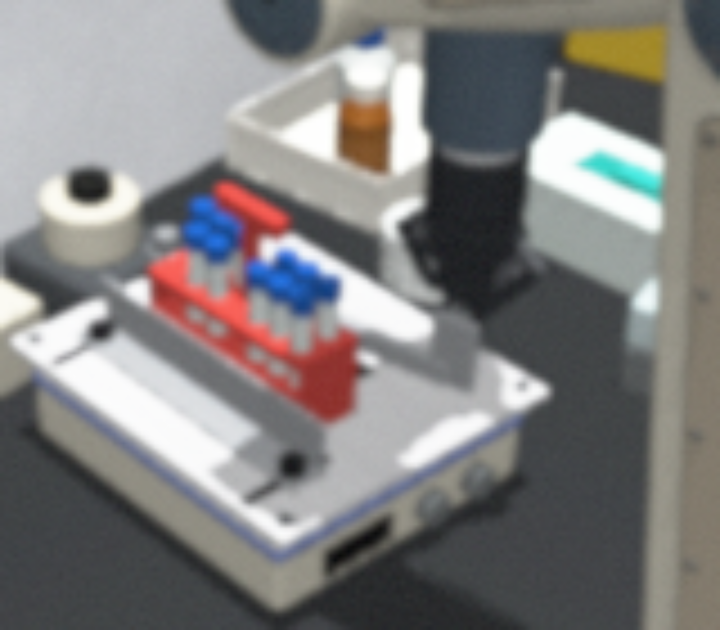

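>>> apply_moves:
  translation:
    - [-0.05,0,0]
    - [-0.1,0,0]
    - [-0.15,0,0]
    - [-0.2,0,0]
  rot:
    - [0,0,0.05]
    - [0,0,0.1]
    - [0,0,0.15]
    - [0,0,0.2]

```text
clock: 17.27
ee_pos: [436.0, -164.7, 153.7]
eef_rot: [2.278, -2.158, 0.0]
contact_force: [-2.4, -8.7, 0.7]
finger_gap: 0.004
```

>>> apply_moves:
  translation:
    - [-0.05,0,0]
    - [-0.1,0,0]
  rot:
    - [0,0,0.05]
    - [0,0,0.1]

```text
clock: 17.43
ee_pos: [435.7, -161.7, 153.7]
eef_rot: [2.268, -2.168, -0.0]
contact_force: [-2.9, -8.3, 1.4]
finger_gap: 0.0
```

```bash
python3 - <<'E'
from h import *
s=read_state();M=R.from_rotvec(s['eef_rot']).as_matrix(); print(s['clock'],s['ee_pos'],theta(),'F tool',M.T@s['contact_force'])
E
```

```text
17.4333 [ 435.70515245 -161.73054882  153.71082943] (np.float64(0.18621072338239006), np.float64(275.0305323505104)) F tool [ 8.19657475  3.24360546 -1.31771995]
```

>>> apply_moves:
  translation:
    - [-0.05,0,0]
    - [-0.1,0,0]
  rot:
    - [0,0,0.05]
    - [0,0,0.1]

```text
clock: 17.6
ee_pos: [435.4, -158.8, 153.7]
eef_rot: [2.258, -2.177, -0.001]
contact_force: [-3.6, -8.0, 1.6]
finger_gap: 0.003
```

>>> apply_moves:
  translation:
    - [-0.05,0,0]
    - [-0.1,0,0]
  rot:
    - [0,0,0.05]
    - [0,0,0.1]

```text
clock: 17.77
ee_pos: [435.2, -155.8, 153.7]
eef_rot: [2.249, -2.187, -0.001]
contact_force: [-3.7, -7.9, 2.8]
finger_gap: -0.002
```

```bash
python3 - <<'E'
from h import *
s=read_state();M=R.from_rotvec(s['eef_rot']).as_matrix(); print(s['clock'],s['ee_pos'],theta(),'F tool',M.T@s['contact_force'])
E
```

```text
17.7667 [ 435.15378542 -155.78256918  153.72597293] (np.float64(0.16451558986810472), np.float64(274.99702016473964)) F tool [ 7.82734787  3.88264114 -2.78781363]
```

>>> apply_moves:
  translation:
    - [-0.05,0,0]
    - [-0.1,0,0]
  rot:
    - [0,0,0.05]
    - [0,0,0.1]

```text
clock: 17.93
ee_pos: [434.9, -152.9, 153.7]
eef_rot: [2.239, -2.196, -0.001]
contact_force: [-4.3, -9.3, 1.1]
finger_gap: 0.001
```

```bash
python3 - <<'E'
from h import *
s=read_state();M=R.from_rotvec(s['eef_rot']).as_matrix(); print(s['clock'],s['ee_pos'],theta(),'F tool',M.T@s['contact_force'])
P=get_image('top'); save('top8',cv2.resize(P['frame'][120:230,245:365],None,fx=5,fy=5,interpolation=cv2.INTER_CUBIC))
P=get_image('side'); save('side8',cv2.resize(P['frame'][140:240,220:350],None,fx=6,fy=6,interpolation=cv2.INTER_CUBIC))
E
```

```text
17.9333 [ 434.91760195 -152.92828321  153.72029995] (np.float64(0.1541165485475853), np.float64(274.99864715088063)) F tool [ 9.26338839  4.49258941 -1.0124277 ]
```

View pics/top8.png

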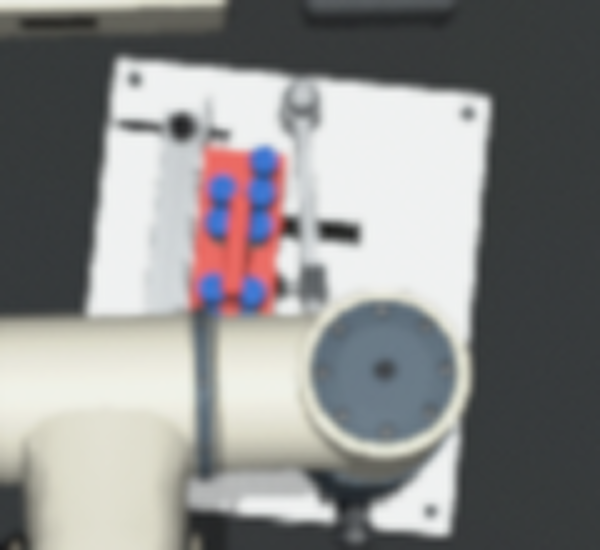

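View pics/side8.png

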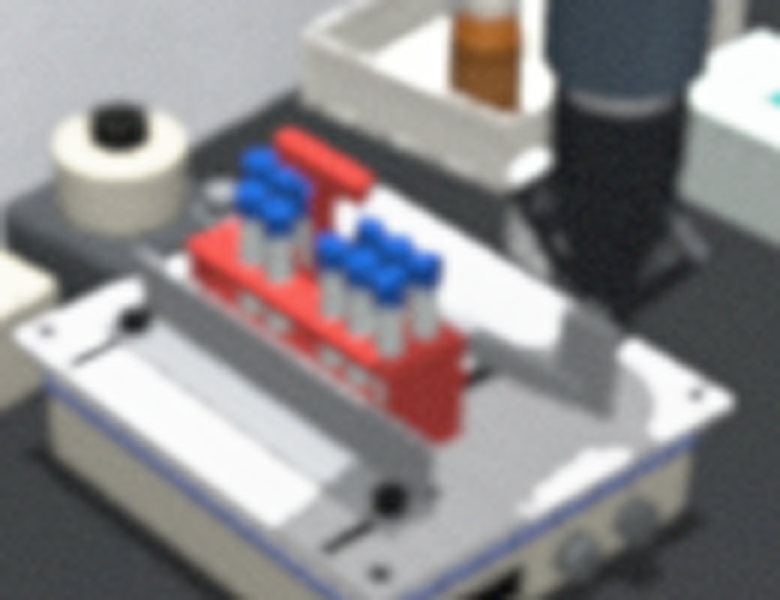

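>>> apply_moves:
  translation:
    - [-0.05,0,0]
  rot:
    - [0,0,0.05]

```text
clock: 18.12
ee_pos: [434.8, -151.5, 153.7]
eef_rot: [2.234, -2.201, -0.001]
contact_force: [-4.6, -8.7, 1.7]
finger_gap: -0.005
```

>>> apply_moves:
  translation:
    - [-0.05,0,0]
  rot:
    - [0,0,0.05]

```text
clock: 18.2
ee_pos: [434.7, -150.1, 153.7]
eef_rot: [2.229, -2.206, -0.001]
contact_force: [-4.3, -9.4, 1.8]
finger_gap: 0.001
```

```bash
python3 - <<'E'
from h import *
s=read_state();M=R.from_rotvec(s['eef_rot']).as_matrix(); print(s['clock'],s['ee_pos'],theta(),'F tool',M.T@s['contact_force'])
E
```

```text
18.2 [ 434.74023084 -150.08259668  153.73729593] (np.float64(0.14375847084715257), np.float64(274.97190224214006)) F tool [ 9.35827883  4.39220852 -1.76168158]
```

>>> apply_moves:
  translation:
    - [-0.05,0,0]
    - [-0.05,0,0]
  rot:
    - [0,0,0.05]
    - [0,0,0.05]

```text
clock: 18.37
ee_pos: [434.6, -148.6, 153.7]
eef_rot: [2.224, -2.211, -0.001]
contact_force: [-4.5, -9.4, 1.4]
finger_gap: -0.002
```

>>> apply_moves:
  translation:
    - [-0.03,0,0]
    - [-0.03,0,0]
  rot:
    - [0,0,0.03]
    - [0,0,0.03]

```text
clock: 18.53
ee_pos: [434.6, -148.0, 153.7]
eef_rot: [2.221, -2.213, -0.0]
contact_force: [-3.9, -10.8, 1.3]
finger_gap: 0.003
```

```bash
python3 - <<'E'
from h import *
s=read_state();M=R.from_rotvec(s['eef_rot']).as_matrix(); print(s['clock'],s['ee_pos'],theta(),'F tool',M.T@s['contact_force'])
E
```

```text
18.5333 [ 434.57128026 -148.00961133  153.72087769] (np.float64(0.13621531860085978), np.float64(275.0107631226099)) F tool [10.81288101  3.97276951 -1.24319146]
```

>>> apply_moves:
  translation:
    - [-0.04,0,0]
    - [-0.04,0,0]
    - [-0.04,0,0]
  rot:
    - [0,0,0.04]
    - [0,0,0.04]
    - [0,0,0.04]

```text
clock: 18.78
ee_pos: [434.5, -147.0, 153.7]
eef_rot: [2.217, -2.217, -0.0]
contact_force: [-4.1, -11.0, 1.6]
finger_gap: 0.003
```

```bash
python3 - <<'E'
from h import *
s=read_state();M=R.from_rotvec(s['eef_rot']).as_matrix(); print(s['clock'],s['ee_pos'],theta(),'F tool',M.T@s['contact_force'])
for n,(u0,v0,ww,hh,sc) in(('side',(220,140,130,100,6)),('top',(245,120,120,110,5))):
    p=get_image(n); save(n+'9',cv2.resize(p['frame'][v0:v0+hh,u0:u0+ww],None,fx=sc,fy=sc,interpolation=cv2.INTER_CUBIC))
s=read_state();print('F tool',M.T@s['contact_force'])
E
```

```text
18.7833 [ 434.52849771 -146.96151477  153.71424764] (np.float64(0.13240371139406815), np.float64(274.99375832043046)) F tool [10.96780664  4.08907536 -1.55868443]
F tool [10.46977257  4.57614936 -1.45805931]
```

View pics/side9.png

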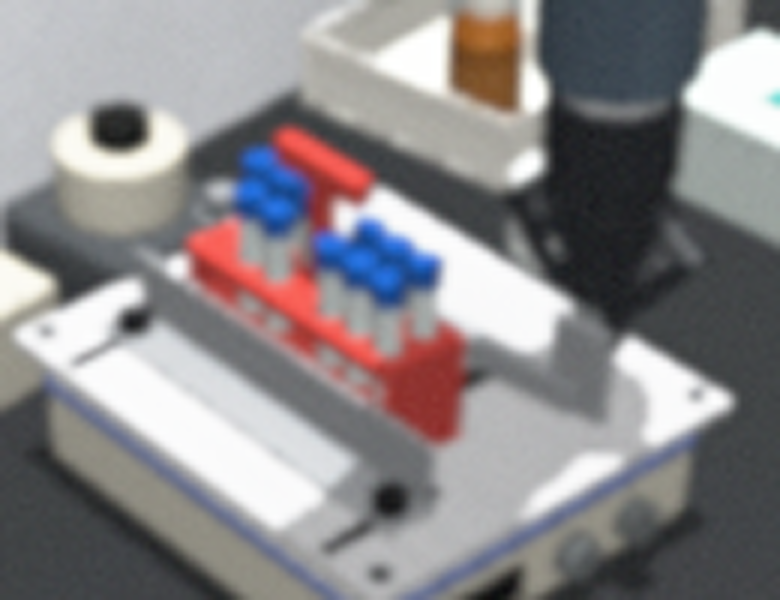

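View pics/top9.png

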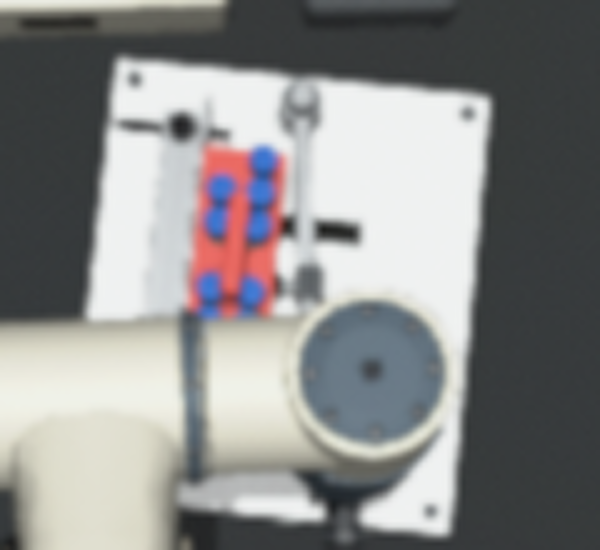

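```bash
python3 - <<'E'
import cv2,numpy as np
def g(n): return cv2.imread('pics/%s.png'%n)[...,::-1].astype(np.float32)
for n,(a,b),sc,(x0,x1,y0,y1) in(('side',('side8','side9'),6,(180,470,120,450)),('top',('top8','top9'),5,(190,292,140,275)),('topbar',('top8','top9'),5,(294,330,90,290))):
    A,B=g(a)[y0:y1,x0:x1],g(b)[y0:y1,x0:x1]
    ga,gb=A.mean(-1),B.mean(-1)
    if n!='topbar':
        ga,gb=[np.clip(q[...,0]-q[...,1],0,255) for q in(A,B)]
    d,r=cv2.phaseCorrelate(ga,gb,cv2.createHanningWindow(ga.shape[::-1],cv2.CV_32F)); print(n,np.array(d)/sc,'px',r)
E
```

```text
side [-0.12062025 -0.01698564] px 0.8123440376564308
top [-0.09699967  0.0395316 ] px 0.9448547760972598
topbar [-0.00236441  0.03582858] px 0.7616900024149152
```

```bash
python3 - <<'E'
from h import *
def load(n,u0,v0,sc):
    a=cv2.imread('pics/%s.png'%n)[...,::-1].astype(np.float32); h,ww=a.shape[:2]
    a=cv2.resize(a,(round(ww/sc),round(h/sc)),interpolation=cv2.INTER_AREA)
    f=np.zeros((420,560,3),np.float32); f[v0:v0+a.shape[0],u0:u0+a.shape[1]]=a; return f
S={'4':load('side4',215,130,4.5),'5':load('side5',240,120,4.5),'7':load('side7',220,120,4.5),'8':load('side8',220,140,6),'9':load('side9',220,140,6)}
p=get_image('side'); S['now']=p['frame'].astype(np.float32)
def redm(a): return np.clip(a[...,0]-a[...,1]-20,0,100)[150:225,245:302]
def sh(a,b):
    A,B=redm(a),redm(b); W=np.eye(2,3,dtype=np.float32)
    c,W=cv2.findTransformECC(A/100,B/100,W,cv2.MOTION_TRANSLATION,(3,200,1e-6)); return W[:,2],c
# pixel shift per mm along platform y at rack (0,25,60)
d=(np.array(proj(p,w(0,35,60)))-np.array(proj(p,w(0,25,60))))/10
e=(np.array(proj(p,w(10,30,60)))-np.array(proj(p,w(0,30,60))))/10
J=np.stack([e,d],1)
for a,b in(('4','7'),('7','8'),('4','8'),('8','9'),('9','now'),('4','now')):
    s,c=sh(S[a],S[b]); print(a,b,s,round(c,3),'mm x,y',np.linalg.solve(J,s).round(2))
E
```

```text
4 7 [-0.58424175  0.3108199 ] 0.973 mm x,y [-0.13  2.79]
7 8 [-1.7495657   0.63584375] 0.963 mm x,y [0.98 7.17]
4 8 [-2.3207707   0.92724055] 0.914 mm x,y [0.91 9.84]
8 9 [-0.16275154 -0.04401224] 0.999 mm x,y [0.57 0.25]
9 now [0.0011557  0.00684869] 1.0 mm x,y [-0.03  0.02]
4 now [-2.4767447   0.90326315] 0.912 mm x,y [ 1.37 10.16]
```

The force reading suggests the plunger is about 1.8 mm in. The picture shifts suggest somewhat more, up to about 4 mm. In either case the washer cannot hold back more than about 14 N, so I'll back off now and measure with the view clear.

>>> apply_moves:
  translation:
    - [0.03,0,0]
    - [0.08,0,0]
    - [0.2,0,0]
    - [0.5,0,0]
    - [1.0,0,0]
    - [1.5,0,0]
    - [1.5,0,0]
  rot:
    - [0,0,0]
    - [0,0,0]
    - [0,0,0]
    - [0,0,0]
    - [0,0,0]
    - [0,0,0]
    - [0,0,0]

```text
clock: 19.52
ee_pos: [436.8, -191.2, 153.5]
eef_rot: [2.22, -2.223, 0.0]
contact_force: [-0.3, -0.4, 0.1]
finger_gap: 0.001
```

>>> apply_moves:
  translation:
    - [0,0,-1]
    - [0,0,-2]
    - [0,0,-3]
    - [0,0,-4]
    - [1,0,-5]
    - [2,0,-5]
    - [3,0,-5]
    - [4,0,-5]
  rot:
    - [0,0,0]
    - [0,0,0]
    - [0,0,0]
    - [0,0,0]
    - [0,0,0]
    - [0,0,0]
    - [0,0,0]
    - [0,0,0]

```text
clock: 20.18
ee_pos: [437.0, -310.4, 304.2]
eef_rot: [-2.221, 2.22, -0.002]
contact_force: [1.0, 0.8, -0.1]
finger_gap: 0.001
```

>>> apply_moves:
  translation:
    - [1.2,0,0]
    - [2.4,0,0]
    - [3.6,0,0]
    - [4.8,0,0]
    - [5.5,0,0]
    - [5.5,0,0]
    - [5.5,0,0]
  rot:
    - [0,0,0]
    - [0,0,0]
    - [0,0,0]
    - [0,0,0]
    - [0,0,0]
    - [0,0,0]
    - [0,0,0]

```text
clock: 20.77
ee_pos: [436.6, -475.4, 302.1]
eef_rot: [-2.219, 2.223, 0.003]
contact_force: [0.1, 0.9, 0.5]
finger_gap: 0.001
```

```bash
python3 - <<'E'
from h import *
s=read_state();print(s['clock'],s['ee_pos'],s['contact_force'])
for n,(u0,v0,ww,hh,sc) in(('side',(215,130,140,115,5.5)),('top',(250,125,105,105,5.6))):
    p=get_image(n)
    im=cv2.resize(p['frame'][v0:v0+hh,u0:u0+ww],None,fx=sc,fy=sc,interpolation=cv2.INTER_CUBIC)
    def dr(X,col):
        a=proj(p,X); cv2.circle(im,(int((a[0]-u0+.5)*sc),int((a[1]-v0+.5)*sc)),2,col,-1)
    save(n+'10raw',im.copy())
    for th in(.10,.13,.16):
        dr(w(135-275*np.cos(th),-275*np.sin(th),86),(255,0,255))
        dr(w(135-135*np.cos(th),-135*np.sin(th),44),(0,200,0))
    save(n+'10',im)
    for q in('rack_grip','thumb_plate','plunger_mount'): print(n,q,[(m['pixel'],round(m['score'],2)) for m in mark_of(q,p)[:2]])
E
```

```text
20.7667 [ 436.56510741 -475.36051746  302.09336301] [0.05455608 0.89281423 0.4990695 ]
side rack_grip [([254.1, 321.8], 0.74), ([274.0, 167.4], 0.67)]
side thumb_plate [([316.6, 201.0], 0.62), ([255.6, 179.2], 0.49)]
side plunger_mount [([277.0, 285.7], 0.53)]
top rack_grip [([290.8, 169.6], 0.79), ([165.6, 270.5], 0.79)]
top thumb_plate [([304.3, 215.0], 0.86)]
top plunger_mount [([304.1, 179.0], 0.85)]
```

View pics/side10.png

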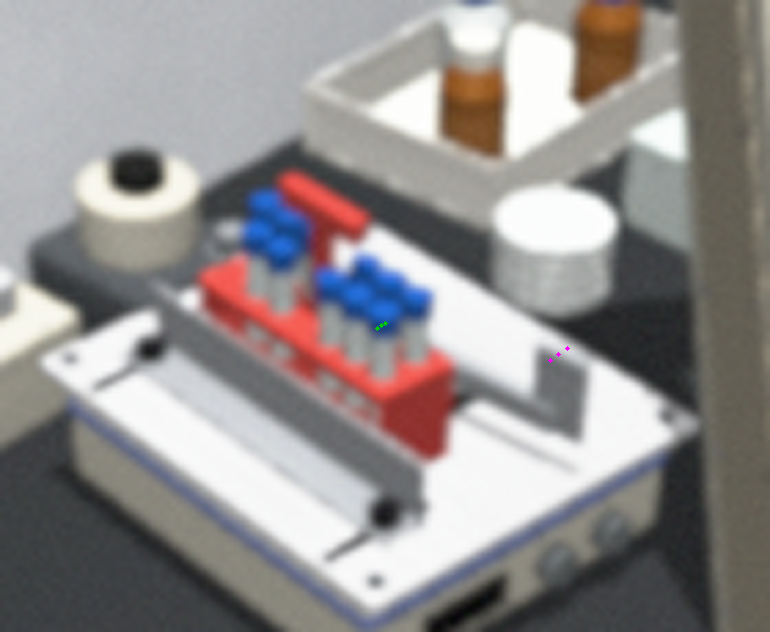

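View pics/top10.png

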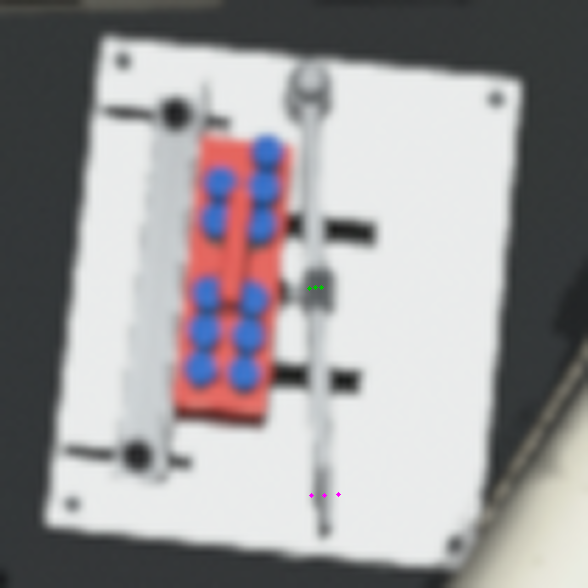

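```bash
python3 - <<'E'
from h import *
f=np.mean([get_image('top')['frame'].astype(np.float32) for _ in range(6)],0); t=get_image('top')
def prof(ch,px,ys,z):
    pts=np.array([proj(t,w(px,y,z)) for y in ys],np.float32)
    return cv2.remap(ch,pts[:,0][None],pts[:,1][None],cv2.INTER_CUBIC)[0]
ys=np.arange(-30,110,.5)
red=f[...,0]-f[...,1]
L=[]
for px in np.arange(-78,80,6):
    p=prof(red,px,ys,72); h=p.max()*.5; i=np.where(p>h)[0]; L.append((px,ys[i[0]],ys[i[-1]]))
L=np.array(L); 
for k in(1,2):
    m=np.median(L[:,k]); ok=abs(L[:,k]-m)<4; c=np.polyfit(L[ok,0],L[ok,k],1); print('rack edge',k,'median',m,'fit',c, ok.sum())
g=f.mean(-1); B=[]
ys=np.arange(-60,30,.5)
for px in list(np.arange(-105,-60,5))+[-20,-30,20,30,80,90]:
    p=prof(255-g,px,ys,44); p=p-np.median(p); 
    y0=-(135-px)*np.tan(.13); sel=abs(ys-y0)<12; wgt=np.clip(p[sel]-8,0,None); B.append((px,(ys[sel]*wgt).sum()/wgt.sum()))
B=np.array(B); print(B.round(1).tolist()); th=np.arctan(-B[:,1]/(135-B[:,0])); print('theta',th.round(3))
c=np.polyfit(B[:,0],B[:,1],1); print('fit slope',np.arctan(c[0]),'y at pin',np.polyval(c,135))
pt=at_z(t,290.8,169.6,250); print('grip',toplat(pt)); print('thumb th',[np.arctan2(-q[1],135-q[0]) for q in[toplat(at_z(t,304.3,215.0,160))]],'plm',toplat(at_z(t,304.1,179,134)))
E
```

```text
rack edge 1 median 6.5 fit [0.00844526 6.2037037 ] 27
rack edge 2 median 65.0 fit [-1.42450142e-03  6.49629630e+01] 27
[[-105.0, -31.4], [-100.0, -31.6], [-95.0, -32.6], [-90.0, -33.0], [-85.0, -32.3], [-80.0, -29.1], [-75.0, -27.5], [-70.0, nan], [-65.0, nan], [-20.0, -18.4], [-30.0, -19.5], [20.0, -18.0], [30.0, -5.4], [80.0, -3.2], [90.0, -2.7]]
theta [0.13  0.134 0.141 0.146 0.146 0.134 0.13    nan   nan 0.118 0.118 0.155
 0.052 0.057 0.059]
fit slope nan y at pin nan
grip [ -4.3357961   37.69212841 150.        ]
thumb th [np.float64(0.09337526255722396)] plm [ -8.76959498 -12.61317677  34.        ]<stdin>:18: RuntimeWarning: invalid value encountered in scalar divide
```

```bash
python3 - <<'E'
from h import *
import pickle
P0=pickle.load(open('p0.pkl','rb'))
t=get_image('top'); raw=cv2.imread('pics/top10raw.png')[...,::-1]
now=cv2.resize(t['frame'][125:230,250:355],None,fx=5.6,fy=5.6,interpolation=cv2.INTER_CUBIC)
A,B=[q[280:540,290:345].astype(np.float32).mean(-1) for q in(raw,now)]
print('bar shift px',np.array(cv2.phaseCorrelate(A,B)[0])/5.6)
d=np.abs(t['frame'].astype(int)-P0['top']['frame']).max(-1)
for n,(u0,u1,v0,v1) in dict(low=(170,225,130,163),tube=(203,219,240,255),beaker=(115,142,172,197),spray=(105,142,212,242),dishes=(368,396,146,174),marker=(222,253,225,250)).items():
    print(n,(d[v0:v1,u0:u1]>60).sum())
s=read_state(); print(s['clock'],s['contact_force'],s['joint_vel'].round(3)); job_done()
E
```

```text
bar shift px [ 0.00318926 -0.00031632]
low 0
tube 0
beaker 0
spray 0
dishes 350
marker 0
21.5667 [ 0.48399602 -0.81444594  0.52173657] [-0.001 -0.001  0.002  0.001  0.    -0.001]
the job is handed in; nothing more can be done
```

```bash
python3 - <<'E'
from h import *
import pickle
P0=pickle.load(open('p0.pkl','rb'))
t=get_image('top'); s=get_image('side')
for n,p in(('top',t),('side',s)): print(n,[(m['pixel'],round(m['score'],2)) for m in mark_of('dishes',p)[:2]])
for n in('top','side'): print([(m['pixel'],round(m['score'],2)) for m in mark_of('tip_box',t if n=='top' else s)[:2]])
save('fin',t['frame'])
E
```

```text
the job is handed in; nothing more can be done
```

The job is handed in at about 21.6 s. The coral T-handle rack stands on the platform against the fence, and the clamp bar is holding it with the arm well clear.

I set the rack down with contact felt at the foot, let go, and pushed the thumb plate with the closed fingers in small steps. I then backed off.

**What the last checks showed**
- **Rack:** it is upright, with its middle at about x = −4 mm and y = 35–38 mm on the platform. It is square to the fence within about 0.01 rad.
- **Bar:** it sits at about 0.13 rad. It did not move between two pictures taken about a second apart after release.
- **Bystanders:** low rack, single tube, beaker, spray bottle and marker showed no change in the top picture.

**What disagreed or was left unchecked**
- **Plunger depth:** the push force at the plate (about 10.5–11 N) suggests about 1.8 mm in. Geometry after release suggests about 2–3.5 mm. The picture shifts while pushing suggested up to about 4 mm. The washer's 14 N limit would ease the bar back to at most about 3.5 mm, so I expect it is within the allowed 1.3–3.9 mm, but I could not measure it exactly.
- **Bar angle:** the network's thumb-plate mark gave 0.09 rad. I discounted it in favour of the bar's own edges and the arm's position, which both gave about 0.13.
- **Dishes:** that part of the top picture had changed, probably because the arm covers it now. The last side picture shows the stack standing in place, and no move went near it. I couldn't check it again after handing in.
- **Tip box and glove box:** not compared at the end; neither was near any move.

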